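# Hang the display board on the swivel hook

### The arm

A 7-joint arm with a two-finger parallel gripper is mounted at the origin on a cart in front of the work surface, level with it; the furniture and walls round the work are solid. World frame = base frame: x ahead of the robot, y to its left, z up, the work surface at z = 0. Lengths are in m, angles in rad, forces in N, time in s.
With the tool pointing down it reaches from about 0.4 to 0.85 m from the base axis. Payload 4.5 kg.
Tool frame: the origin (TCP) lies on the centre line of the jaws, within the pads' length; the fingertips stand 11 mm ahead of it and the grasp point (between the pads) lies 8 mm behind it; z points along the fingers, y is the line along which they close (so a half turn about z gives the same grasp; the last joint's range is limited). The gripper opens to 88 mm and grips with 3 to 60 N. Pads are 18 mm wide; open, the fingers measure 123 mm over their backs; the gripper's body (75 mm by 187 mm) begins 45 mm behind the grasp point.
Start: joints at [1.298, 0.689, -0.195, 1.565, 0.157, 0.902, -0.215], TCP at [0.189, -0.596, 0.25] pointing down, gripper open.
Joint ranges: [-3.01, 3.01], [-0.46, 2.08], [-1.47, 1.51], [0.13, 2.56], [-1, 4.14], [0.04, 2.09], [-2.66, 2.66]. Speed limits (rad/s): [2.57, 2.57, 3.14, 3.14, 3.14, 3.14, 3.14].

### API

Orientations are given as a unit quaternion [x, y, z, w].
In Python, from plant import * gives the robot as it stands. The module is installed in compiled form; this text tells all that it offers.
- The arm moves only by the tool send_rows, never from a script. Its argument "motion" is a list of rows, each an object of numbers: "x", "y", "z": the shift along the tool's x, y, z in cm; "rx", "ry", "rz": the turn, a rotation vector about the tool's x, y, z in rad; "jaw": the finger opening in cm, from 0 to 8.81. In form: [{"x": .., "y": .., "z": .., "rx": .., "ry": .., "rz": .., "jaw": ..}, ...]. A call has exactly 5 rows; each row shifts and turns the commanded pose from where the row before left it, along the tool's axes as they then stand; what a row does not reach is not made up. A row lasts 1/10 s, in which the tool goes at most 50 mm and 8.59 degrees, less where a joint would pass 70% of its speed; a pose out of reach is approached as far as the arm can. A call is refused whole if a number of a shift passes 5 or a number of a turn 0.15, either way. A call with a gripper value outside its range is refused whole. The fingers move at their own pace and stop on an object; "grip_force" is the grip in N (left out, the last holds). Time passes only in rows, so rows that do not move let the fingers close, or fill a call up. It gives the time, the measured TCP pose, the force, the opening and the grip force at its end, in the units of the state.
- get_state(): the state, without advancing time (a new reading comes with each control period).
- snapshot(name): name is "scene" or "side" or "wrist"; returns a dict with "img" (400x640x3 uint8, red, green, blue), "vertical_fov" (degrees; the focal length in pixels is half the picture's height over the tangent of half this angle, whatever the lens; pixels are square), "cx", "cy" (the principal point, pixels), "D" ([k1, k2, p1, p2, k3] as OpenCV has them; the pictures are not rectified), "extrinsics" (4x4, takes a point from camera to world coordinates). Camera axes: x right, y up, looking along -z (the intrinsics and any distortion apply to the point x, -y, -z); pixel columns grow to the right and rows downward; lengths in m; the calibration is good to about 2 mm. A picture is of the moment at which its call begins. There is no depth.
- finish_job(): hands the job in; it is judged then, once.
The state is a dict: "clock": time; "q": joint angles; "qd": joint speeds; "joint_torque": joint torques, N m; "tool_pos": TCP position; "eef_rot": TCP orientation; "contact_force": force on the tool from outside, world axes, zero at the start; "moment": the same for the moment, N m; "opening": opening from 0.0 (shut) to 1.0 (fully open); "finger_force": force on a finger pad.
Only numpy, scipy, OpenCV 4.12 (cv2) and the standard library are available. Lean on these libraries where they do the work, as an engineer would, in place of code of your own. Each camera call takes 0.05 s, during which the arm holds its last target. There are 200 camera calls.

### The job

First turn the swivel hook on the counter stand round until it points straight out over the stand's long foot. Then take the display board out of its slanted rack and hang it by its cut-out on that hook, and leave it hanging free and at rest with the hook still over the foot. Do not push the bell, the ribbon spool or the card terminal about.

Things in the scene. Friction and masses are not known exactly. Their poses are not given: they have to be found in the camera images.
- hook_stand: Fixed steel stand. Origin under its post (22 mm thick) at counter level. A foot plate 12 mm thick and 90 mm wide reaches 150 mm from the post axis along the stand's own -x and only 45 mm to the other side. On the post, above z = 141 mm, sits the turning brass hook head.
- swivel_hook (a joint): Angle of the brass hook head about the post axis, rad; 0 = hook straight over the long foot (stand's own -x); grows counter-clockwise from above; limits +-2.6; starts at 0.8 to 1.45. Friction about 0.12 N m: it stays where left. The head is a 34 mm drum topped by a grip fin 44 mm long (along the hook's direction), 14 mm thick, from z = 183 to 217 mm.
- hook_grip (a point): Point on the post axis inside the fin, 13 mm below the fin's top (z = 204 mm), where the fin can be pinched across its 14 mm thickness. Its frame turns with the hook: the hook points along its -x, z is up.
- hook_seat (a point): Point on top of the hook's bar where the board must hang, z = 169 mm, 97.5 mm from the post axis. The hook points along its -x. The bar is 8 mm round, level; its end, 115 mm from the axis, turns up to 12 mm above the bar's top; an 18 mm wide collar at 79 to 84 mm keeps the board off the post. A hung board is square to the bar (its x along it, either way), lower edge 49 mm above the counter.
- board_rack: Fixed wooden rack, base 130 x 112 x 12 mm, origin under it at counter level. Holds the board's lower end in a slot that leans 35 degrees from vertical, upper end towards the rack's own -x; the front wall under the board reaches 76 mm up along it, the other 30 mm, the sides 50 mm. The board is drawn out along the slope and has 3 mm play at each side and above.
- display_board: Loose board, wood, black faces, 160 mm tall, 8 thick, about 0.12 kg. Origin mid lower edge; z up along the board (leaning 35 degrees at the start), y its width, x its normal. Panel 80 mm wide to z = 80; then a cut-out 34 mm wide to z = 120 between 12 mm straps; then a tab 58 mm wide to z = 160. The cut-out's upper corners are bevelled 12 mm at 45 degrees, so the bar centres itself.
- board_eye (a point): Middle of the cut-out's upper edge (board z = 120 mm): the spot that comes to lie on hook_seat. Axes as the board's.
- board_grip (a point): Point in the middle of the tab, 15 mm below its top (board z = 145 mm), where it can be pinched across its 8 mm thickness. Axes as the board's.
- bell: Counter bell, 85 mm wide, 59 mm high, origin under its centre; a bystander.
- spool: Ribbon spool standing flat, 72 mm wide, 34 mm high, origin under its centre; a bystander.
- terminal: Card payment terminal, 168 x 70 x 50 mm, origin under its centre, long along its x; a bystander.

How it is judged:
By the outcome, as a careful person would: the job done as asked, in the order asked, and still so for the second after the job is handed in, with the robot touching nothing.
It also fails if it takes over 54 s, if anything falls off the work surface, if the arm or the gripper's body presses on something with over 40 N, if the wrist force passes 120 N, or if a joint passes its speed limit or range.

## Working session

There is one attempt and no reset: what is moved stays moved. The work goes in short steps, Python scripts to look and compute and a tool call to move; the robot and the scene stay as the last step left them, time stands still between calls to the robot, and variables do not carry over. Pictures are saved under pics/ and viewed, at most 10 in all, crops included, and the job is handed in when it is done.

Besides the shell and the picture viewer there is one more tool, called by a JSON object that holds its "api" and its "payload". send_rows: Moves the arm, as the interface text tells. Its arguments: {"type":"object","properties":{"motion":{"type":"array"},"grip_force":{"type":"number"}},"required":["motion"]}

```bash
mkdir -p pics
python3 - <<'E'
from plant import *
import cv2,numpy as np
s=get_state();print(s)
for n in("scene","side","wrist"):
    d=snapshot(n);cv2.imwrite(f"pics/{n}0.png",d["img"][:,:,::-1]);print(n,d["vertical_fov"],d["cx"],d["cy"],d["D"],np.round(d["extrinsics"],4).tolist())
a=[cv2.imread(f"pics/{n}0.png") for n in("scene","side")]
E
```

```text
{'clock': 0.0, 'q': array([ 1.29779353,  0.68999317, -0.19448679,  1.56632705,  0.15731546,
        0.90246181, -0.21508294]), 'qd': array([-0.00058644,  0.00014801, -0.00048355,  0.0003064 , -0.00022988,
       -0.00032589, -0.00039658]), 'joint_torque': array([ 3.97643298e-04, -5.27557325e+01, -1.26726955e+00, -1.53429294e+01,
       -5.27375902e-02,  6.55574055e-03,  1.71024426e-04]), 'tool_pos': array([ 0.18851724, -0.59526824,  0.2489081 ]), 'eef_rot': array([ 9.88249939e-01,  1.52843875e-01, -2.12451725e-04, -8.73715759e-04]), 'contact_force': array([ 0.10269168, -0.2472083 , -0.63065799]), 'moment': array([ 0.04789653, -0.02543331, -0.01548536]), 'finger_force': 0.0, 'opening': 1.0003928211159476}
scene 45.14234849971362 319.68099746951174 202.7227874325507 [0.04321114 0.         0.         0.         0.        ] [[-0.8327, 0.4314, -0.347, 0.1061], [-0.5535, -0.663, 0.5041, 0.7631], [-0.0126, 0.6118, 0.7909, 0.9327], [0.0, 0.0, 0.0, 1.0]]
side 53.8154701231564 315.5937292802012 202.22283740663724 [-0.09471577  0.          0.          0.          0.        ] [[0.9745, 0.0649, -0.2146, 0.2687], [-0.224, 0.3241, -0.9191, -0.6054], [0.0099, 0.9438, 0.3304, 0.459], [0.0, 0.0, 0.0, 1.0]]
wrist 71.05052268293198 317.81692095489194 202.16796800313293 [0.00234412 0.         0.         0.         0.        ] [[0.3025, 0.9203, 0.2481, 0.2527], [-0.9532, 0.2924, 0.0775, -0.5759], [-0.0012, -0.2599, 0.9656, 0.3843], [0.0, 0.0, 0.0, 1.0]]
```

View pics/scene0.png

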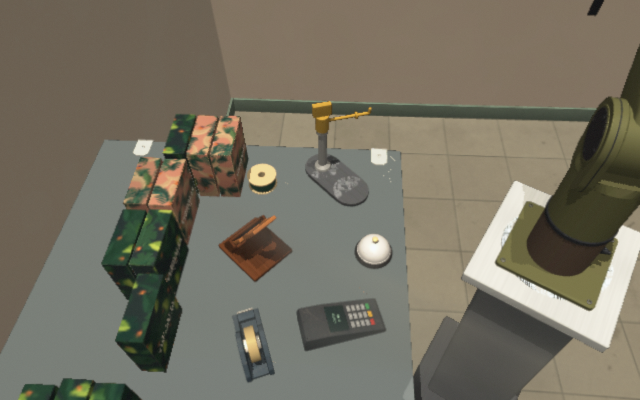

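View pics/side0.png

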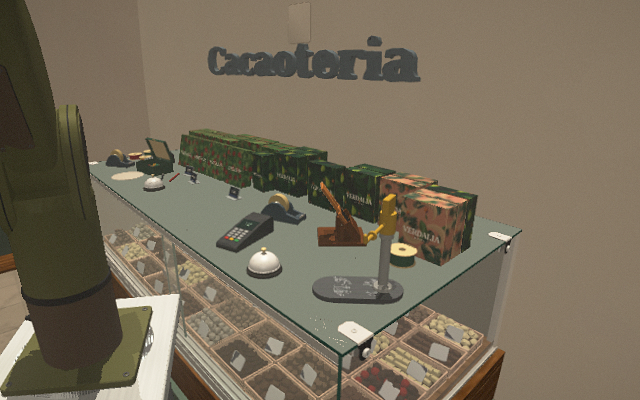

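The scene view shows the stand at about (325,165), its hook pointing right to (370,112), the rack with its board at (255,245), the spool at (262,178), the bell at (374,249) and the terminal at (341,323). In the side view the stand is at (358,288), the rack at (342,235), the bell at (264,263) and the spool at (403,253). Next I'll enlarge both.

Run:
```python
import cv2,numpy as np
a=cv2.imread("pics/scene0.png");b=cv2.imread("pics/side0.png")
def crop(i,x0,y0,w,h,k,n):
    c=cv2.resize(i[y0:y0+h,x0:x0+w],None,fx=k,fy=k,interpolation=cv2.INTER_CUBIC)
    for x in range((x0+9)//10*10,x0+w,10):
        cv2.line(c,((x-x0)*k,0),((x-x0)*k,12 if x%50 else 600),(255,255,255),1)
        if x%50==0: cv2.putText(c,str(x),((x-x0)*k,10),0,.4,(0,255,255),1)
    for y in range((y0+9)//10*10,y0+h,10):
        cv2.line(c,(0,(y-y0)*k),(12 if y%50 else 800,(y-y0)*k),(255,255,255),1)
        if y%50==0: cv2.putText(c,str(y),(0,(y-y0)*k+12),0,.4,(0,255,255),1)
    cv2.imwrite(n,c)
crop(a,210,95,190,190,3,"pics/sceneC.png");crop(b,300,175,130,130,4,"pics/sideC.png")
```

```text
(no output)
```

View pics/sceneC.png

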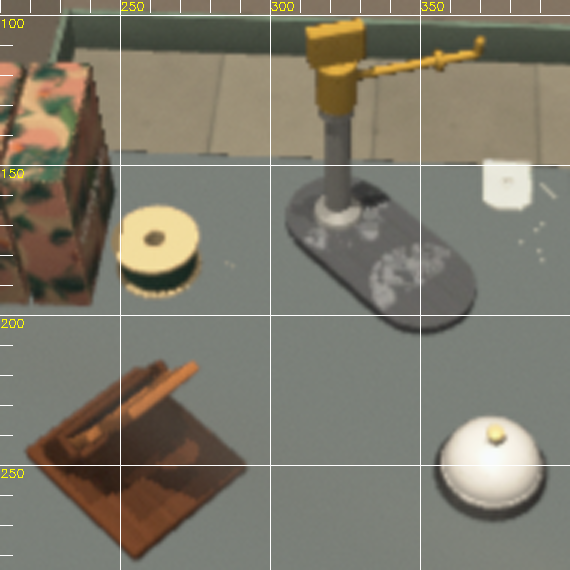

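View pics/sideC.png

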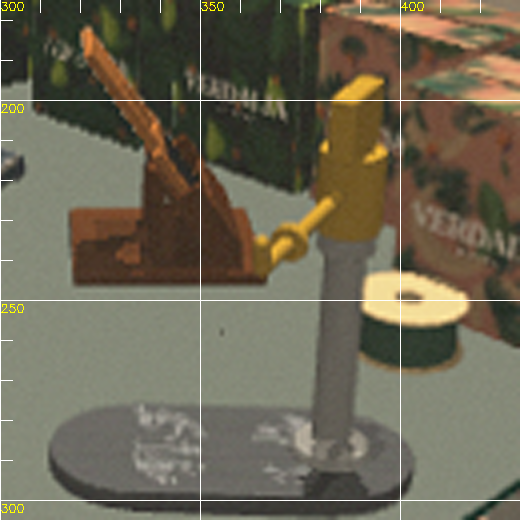

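```bash
cat > h.py <<'E'
from plant import *
import cv2,numpy as np
from scipy.spatial.transform import Rotation as R
def cam(n,d=None):
    d=d or snapshot(n);h=d["img"].shape[0];f=h/2/np.tan(np.radians(d["vertical_fov"])/2)
    K=np.array([[f,0,d["cx"]],[0,f,d["cy"]],[0,0,1]]);E=np.array(d["extrinsics"]);F=np.diag([1,-1,-1.])
    Rw=F@E[:3,:3].T;t=-Rw@E[:3,3]
    return dict(K=K,D=np.array(d["D"]),R=Rw,t=t,img=d["img"])
def proj(c,P):
    return cv2.projectPoints(np.atleast_2d(np.asarray(P,float)),cv2.Rodrigues(c["R"])[0],c["t"],c["K"],c["D"])[0][:,0]
def ray(c,uv):
    n=cv2.undistortPoints(np.array([[uv]],float),c["K"],c["D"])[0,0]
    d=c["R"].T@np.r_[n,1];return -c["R"].T@c["t"],d/np.linalg.norm(d)
def plane(c,uv,z):
    o,d=ray(c,uv);return o+d*(z-o[2])/d[2]
def T(x,y,a,P):
    P=np.atleast_2d(np.asarray(P,float));c,s=np.cos(a),np.sin(a)
    return P@np.array([[c,s,0],[-s,c,0],[0,0,1]])+[x,y,0]
E
cat > fit.py <<'E'
from h import *
from scipy.optimize import least_squares
S=cam("scene");B=cam("side")
t=np.linspace(-np.pi/2,np.pi/2,40)
o=np.r_[np.c_[.045*np.cos(t),.045*np.sin(t)],np.c_[-.105-.045*np.cos(t),-.045*np.sin(t)]]
foot=np.r_[np.c_[o,0*o[:,0]],np.c_[o,0*o[:,0]+.012]]
def rs(p):
    x,y,a,h=p
    s=proj(S,T(x,y,a,foot));b=proj(B,T(x,y,a,foot))
    hk=T(x,y,a+h,[[-.0815,0,.165],[-.111,0,.179],[0,0,.217]])
    r=[s[:,0].min()-305.3,s[:,0].max()-368.7,s[:,1].max()-205.5,s[:,1].min()-154.5,
       b[:,0].min()-312.2,b[:,0].max()-403.2,b[:,1].max()-304,b[:,1].min()-276]
    return np.r_[r,(proj(S,hk)-[[356,115.5],[369.5,109],[316.5,104]]).ravel(),(proj(B,hk)-[[372,234.5],[364.7,236.5],[389.7,196.5]]).ravel()]
for a0 in(.3,-.5):
    f=least_squares(rs,[.5,-.4,a0,1.1],loss="soft_l1");print("stand",f.x.round(4),f.cost);print(f.fun.round(1))
def rr(p):
    x,y,a=p[:3]
    c=T(x,y,a,[[.065,.056,.012],[-.065,.056,.012],[-.065,-.056,.012]])
    e=T(x,y,a,[[-.065,-.056,0],[.065,-.056,0],[-.065,.056,.012]])
    k=np.radians(35);u=np.array([-np.sin(k),0,np.cos(k)])
    top=np.array([p[3],p[5],p[4]])+.16*u
    tt=T(x,y,a,[top+[0,-.029,0],top+[0,.029,0]])
    return np.r_[(proj(S,c)-[[219,245.7],[255.7,277.7],[292.3,250]]).ravel(),(proj(B,e)-[[318.7,246.2],[366.7,246],[317.5,227.5]]).ravel(),
      (proj(S,tt)-[[276,217.3],[254.6,232.7]]).ravel(),(proj(B,tt[:1])-[[322,183]]).ravel()]
x0=plane(S,(255,250),.012);print(x0)
f=least_squares(rr,[x0[0],x0[1],0,0.02,.02,0],loss="soft_l1");print("rack",f.x.round(4),f.cost);print(f.fun.round(1))
for n,uv,z in(("bell",(375,257),.012),("spool",(262,172),.034),("term",(341,326),.03)):print(n,plane(S,uv,z).round(3))
E
python3 fit.py
```

```text
stand [ 0.5741  0.0719 -0.243   1.0479] 10.781746774603691
[-1.4 -0.3  0.  -2.1 -0.6 -0.   0.4  0.4 -1.2 -0.4 -2.2 -0.5  4.  -0.8
 -1.1  1.  -0.1 -2.5 -0.7  0.1]
stand [ 0.5741  0.0719 -0.243   1.0479] 10.781746774601913
[-1.4 -0.3  0.  -2.1 -0.6 -0.   0.4  0.4 -1.2 -0.4 -2.2 -0.5  4.  -0.8
 -1.1  1.  -0.1 -2.5 -0.7  0.1]
[0.55759711 0.36773354 0.012     ]
rack [ 0.5655  0.3592 -0.1674  0.0267  0.0356  0.0065] 11.867663580500583
[-2.  -1.1 -0.2  1.5  0.1 -3.2 -0.5  1.4 -0.1  0.7 -1.7 -0.5 -0.1 -2.2
 -0.6  0.3 -3.8  0.7]
bell [0.323 0.236 0.012]
spool [0.674 0.188 0.034]
term [0.297 0.421 0.03 ]
```

{"api": "send_rows", "payload": {"motion": [{"x": 2.65, "y": -3.2, "z": -1.5}, {"x": 2.65, "y": -3.2, "z": -1.5}, {"x": 2.65, "y": -3.2, "z": -1.5}, {"x": 2.65, "y": -3.2, "z": -1.5}, {"x": 2.65, "y": -3.2, "z": -1.5}]}}

```text
schema error: expected keys x, y, z, rx, ry, rz, jaw
```

{"api": "send_rows", "payload": {"motion": [{"x": 2.65, "y": -3.2, "z": -1.5}, {"x": 2.65, "y": -3.2, "z": -1.5}, {"x": 2.65, "y": -3.2, "z": -1.5}, {"x": 2.65, "y": -3.2, "z": -1.5}, {"x": 2.65, "y": -3.2, "z": -1.5}]}}

```text
schema error: expected keys x, y, z, rx, ry, rz, jaw
```

{"api": "send_rows", "payload": {"motion": [{"x": 2.65, "y": -3.2}, {"x": 2.65, "y": -3.2}, {"x": 2.65, "y": -3.2}, {"x": 2.65, "y": -3.2}, {"x": 2.65, "y": -3.2}]}}

```text
schema error: expected keys x, y, z, rx, ry, rz, jaw
```

{"api": "send_rows", "payload": {"motion": [{"x": 2.65, "y": -3.2}, {"x": 2.65, "y": -3.2}, {"x": 2.65, "y": -3.2}, {"x": 2.65, "y": -3.2}, {"x": 2.65, "y": -3.2}]}}

```text
schema error: expected keys x, y, z, rx, ry, rz, jaw
```

{"api": "send_rows", "payload": {"motion": [{"rz": -0.1}, {"rz": -0.1}, {"rz": -0.1}, {"rz": -0.1}, {"rz": -0.1}]}}

```text
schema error: expected keys x, y, z, rx, ry, rz, jaw
```

Run:
```python
from h import *
s=get_state();print(s["clock"],s["tool_pos"],s["eef_rot"],s["q"].round(2))
c=cam("wrist");cv2.imwrite("pics/w1.png",c["img"][:,:,::-1])
```

```text
0.25 [ 0.18861946 -0.59557299  0.24932367] [ 9.88258191e-01  1.52792561e-01 -1.02600195e-04 -4.14004240e-04] [ 1.3   0.69 -0.19  1.57  0.16  0.9  -0.22]
```

View pics/w1.png

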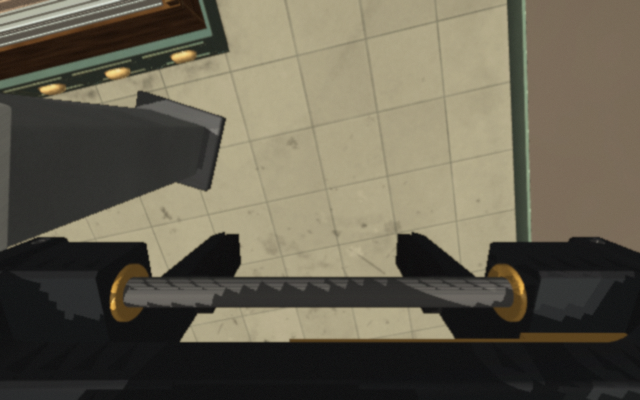

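The wrist view shows only the floor, the gripper at the bottom, and clear sight ahead of tool +x. The rows were refused because all seven keys are required, so I'll send them again.

{"api": "send_rows", "payload": {"motion": [{"x": 2.3, "y": -3.4, "z": -1.5, "rx": 0, "ry": 0, "rz": 0, "jaw": 8.8}, {"x": 2.3, "y": -3.4, "z": -1.5, "rx": 0, "ry": 0, "rz": 0, "jaw": 8.8}, {"x": 2.3, "y": -3.4, "z": -1.5, "rx": 0, "ry": 0, "rz": 0, "jaw": 8.8}, {"x": 2.3, "y": -3.4, "z": -1.5, "rx": 0, "ry": 0, "rz": 0, "jaw": 8.8}, {"x": 2.3, "y": -3.4, "z": -1.5, "rx": 0, "ry": 0, "rz": 0, "jaw": 8.8}]}}

```text
clock: 0.8
tool_pos: [0.2474, -0.3974, 0.3253]
eef_rot: [0.988, 0.153, 0.0, 0.0]
contact_force: [0.4, 0.7, 0.0]
opening: 0.998
finger_force: 0.0
```

{"api": "send_rows", "payload": {"motion": [{"x": 2.3, "y": -3.4, "z": -1.5, "rx": 0, "ry": 0, "rz": 0, "jaw": 8.8}, {"x": 2.3, "y": -3.4, "z": -1.5, "rx": 0, "ry": 0, "rz": 0, "jaw": 8.8}, {"x": 2.3, "y": -3.4, "z": -1.5, "rx": 0, "ry": 0, "rz": 0, "jaw": 8.8}, {"x": 2.3, "y": -3.4, "z": -1.5, "rx": 0, "ry": 0, "rz": 0, "jaw": 8.8}, {"x": 2.3, "y": -3.4, "z": -1.5, "rx": 0, "ry": 0, "rz": 0, "jaw": 8.8}]}}

```text
clock: 1.3
tool_pos: [0.3055, -0.2005, 0.4005]
eef_rot: [0.988, 0.153, 0.0, 0.0]
contact_force: [1.1, -1.0, 0.2]
opening: 0.998
finger_force: 0.0
```

{"api": "send_rows", "payload": {"motion": [{"x": 2.3, "y": -3.4, "z": 0, "rx": 0, "ry": 0, "rz": 0, "jaw": 8.8}, {"x": 2.3, "y": -3.4, "z": 0, "rx": 0, "ry": 0, "rz": 0, "jaw": 8.8}, {"x": 2.3, "y": -3.4, "z": 0, "rx": 0, "ry": 0, "rz": 0, "jaw": 8.8}, {"x": 2.3, "y": -3.4, "z": 0, "rx": 0, "ry": 0, "rz": 0, "jaw": 8.8}, {"x": 2.3, "y": -3.4, "z": 0, "rx": 0, "ry": 0, "rz": 0, "jaw": 8.8}]}}

```text
clock: 1.8
tool_pos: [0.3637, -0.0039, 0.4]
eef_rot: [0.988, 0.153, 0.0, 0.0]
contact_force: [0.4, -0.6, -0.5]
opening: 0.995
finger_force: 0.0
```

{"api": "send_rows", "payload": {"motion": [{"x": 2.3, "y": -3.4, "z": 0, "rx": 0, "ry": 0, "rz": 0, "jaw": 8.8}, {"x": 2.3, "y": -3.4, "z": 0, "rx": 0, "ry": 0, "rz": 0, "jaw": 8.8}, {"x": 2.3, "y": -3.4, "z": 0, "rx": 0, "ry": 0, "rz": 0, "jaw": 8.8}, {"x": 2.3, "y": -3.4, "z": 0, "rx": 0, "ry": 0, "rz": 0, "jaw": 8.8}, {"x": 0, "y": 0, "z": 0, "rx": 0, "ry": 0, "rz": 0, "jaw": 8.8}]}}

```text
clock: 2.3
tool_pos: [0.4107, 0.1579, 0.4]
eef_rot: [0.988, 0.157, 0.001, -0.002]
contact_force: [-1.5, -0.5, -0.4]
opening: 0.999
finger_force: 0.0
```

Run:
```python
from h import *
s=get_state();print(s["clock"],s["tool_pos"],s["eef_rot"],s["q"].round(2))
d=snapshot("wrist");c=cam("wrist",d);import pickle;pickle.dump(d,open("w2.pkl","wb"))
k=cv2.resize(c["img"][0:260,:,::-1],(800,325),interpolation=cv2.INTER_CUBIC)
for x in range(0,640,20):
    cv2.putText(k,str(x) if x%100==0 else "|",(int(x*1.25),10),0,.35,(0,255,255),1)
for y in range(20,260,20): cv2.putText(k,str(y) if y%100==0 else "-",(0,int(y*1.25)+4),0,.35,(0,255,255),1)
cv2.imwrite("pics/w2.png",k)
```

```text
2.3 [0.41067197 0.15792171 0.4000285 ] [ 9.87584065e-01  1.57071632e-01  9.46885041e-04 -2.30679955e-03] [-0.02  0.29 -0.61  1.84  0.19  1.06 -1.95]
```

View pics/w2.png

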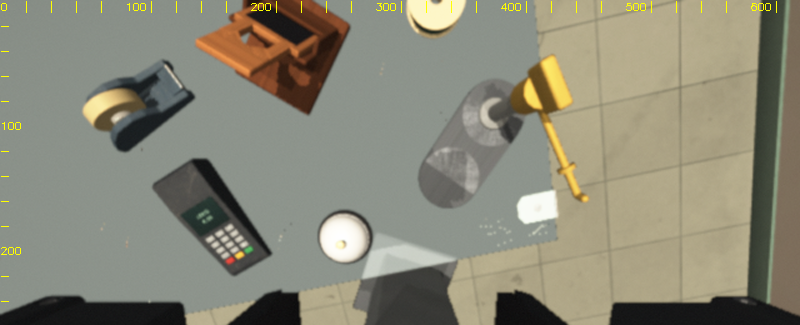

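The view from above shows the stand foot outline reaching x=418 and y=208 in displayed pixels, the post base at (490,114), the fin top corners (540,62), (555,55), (571,103) and (556,110), the collar at (567,169) and the tip at (584,198). The rack is partly cut off at the top, so it gets a closer look later. I'll fit the stand first.

```bash
cat > fit2.py <<'E'
from h import *
from scipy.optimize import least_squares
import pickle
S=cam("scene");B=cam("side");W=cam("wrist",pickle.load(open("w2.pkl","rb")))
t=np.linspace(-np.pi/2,np.pi/2,40)
o=np.r_[np.c_[.045*np.cos(t),.045*np.sin(t)],np.c_[-.105-.045*np.cos(t),-.045*np.sin(t)]]
foot=np.r_[np.c_[o,0*o[:,0]],np.c_[o,0*o[:,0]+.012]]
fin=[[-.022,.007,.217],[-.022,-.007,.217],[.022,.007,.217],[.022,-.007,.217]]
def rs(p):
    x,y,a,h=p
    s,b,w=[proj(c,T(x,y,a,foot)) for c in(S,B,W)]
    hk=T(x,y,a+h,[[-.0815,0,.165],[-.111,0,.179],[0,0,.217]])
    r=[s[:,0].min()-305.3,s[:,0].max()-368.7,s[:,1].max()-205.5,s[:,1].min()-154.5,
       b[:,0].min()-312.2,b[:,0].max()-403.2,b[:,1].max()-304,b[:,1].min()-276,
       w[:,0].min()-418/1.25,w[:,1].max()-208/1.25,w[:,1].min()-79/1.25]
    return np.r_[r,(proj(S,hk)-[[356,115.5],[369.5,109],[321.7,104]]).ravel(),(proj(B,hk)-[[372,234.5],[364.7,236.5],[389.7,196.5]]).ravel(),
      (proj(W,hk[:2])-np.array([[567,169],[584,198]])/1.25).ravel(),(proj(W,T(x,y,a+h,fin))-np.array([[556,110],[571,103],[540,62],[555,55]])/1.25).ravel()]
f=least_squares(rs,[.57,.07,-.24,1.05],loss="soft_l1");p=f.x;print("stand",p.round(4),f.cost);print(f.fun.round(1))
print("hook yaw",p[2]+p[3])
E
python3 fit2.py
```

```text
stand [ 0.5735  0.0711 -0.266   1.0859] 17.152431747578568
[-1.  -0.6  0.4 -2.2 -0.8 -0.2  0.7  0.   0.1  0.8 -0.  -1.  -0.8 -2.
 -1.  -0.8 -0.9 -0.7  1.3  0.6 -2.1 -0.8  0.3 -1.4  0.6 -1.1 -1.2  2.7
  2.   3.1  0.7 -0.8  0.2 -0.1 -1.6]
hook yaw 0.8199534760880218
```

{"api": "send_rows", "payload": {"motion": [{"x": 2.56, "y": 2.66, "z": 2, "rx": 0, "ry": 0, "rz": 0, "jaw": 8.8}, {"x": 2.56, "y": 2.66, "z": 2, "rx": 0, "ry": 0, "rz": 0, "jaw": 8.8}, {"x": 2.56, "y": 2.66, "z": 2, "rx": 0, "ry": 0, "rz": 0, "jaw": 8.8}, {"x": 2.56, "y": 2.66, "z": 2, "rx": 0, "ry": 0, "rz": 0, "jaw": 8.8}, {"x": 2.56, "y": 2.66, "z": 2, "rx": 0, "ry": 0, "rz": 0, "jaw": 8.8}]}}

```text
clock: 2.95
tool_pos: [0.5732, 0.0604, 0.299]
eef_rot: [0.988, 0.151, -0.0, 0.001]
contact_force: [1.1, 1.1, 0.1]
opening: 0.997
finger_force: 0.0
```

{"api": "send_rows", "payload": {"motion": [{"x": 0, "y": 0, "z": 0.8, "rx": 0, "ry": 0, "rz": -0.1, "jaw": 8.8}, {"x": 0, "y": 0, "z": 0.8, "rx": 0, "ry": 0, "rz": -0.1, "jaw": 8.8}, {"x": 0, "y": 0, "z": 0.8, "rx": 0, "ry": 0, "rz": -0.1, "jaw": 8.8}, {"x": 0, "y": 0, "z": 0.8, "rx": 0, "ry": 0, "rz": -0.1, "jaw": 8.8}, {"x": 0, "y": 0, "z": 0.8, "rx": 0, "ry": 0, "rz": -0.1, "jaw": 8.8}]}}

```text
clock: 3.45
tool_pos: [0.572, 0.0611, 0.2595]
eef_rot: [0.92, 0.393, -0.001, 0.001]
contact_force: [-0.1, 0.5, 0.1]
opening: 1.001
finger_force: 0.0
```

{"api": "send_rows", "payload": {"motion": [{"x": 0, "y": 0, "z": 0, "rx": 0, "ry": 0, "rz": 0, "jaw": 8.8}, {"x": 0, "y": 0, "z": 0, "rx": 0, "ry": 0, "rz": 0, "jaw": 8.8}, {"x": 0, "y": 0, "z": 0, "rx": 0, "ry": 0, "rz": 0, "jaw": 8.8}, {"x": 0, "y": 0, "z": 0, "rx": 0, "ry": 0, "rz": 0, "jaw": 8.8}, {"x": 0, "y": 0, "z": 0, "rx": 0, "ry": 0, "rz": 0, "jaw": 8.8}]}}

```text
clock: 3.95
tool_pos: [0.5726, 0.0638, 0.2601]
eef_rot: [0.92, 0.392, 0.0, 0.0]
contact_force: [0.3, 0.1, -0.1]
opening: 1.001
finger_force: 0.0
```

```bash
cat >> h.py <<'E'
def rel(p,quat=None):
    "shift (cm, tool axes) from the present pose to world point p, and yaw"
    s=get_state();r=R.from_quat(s["eef_rot"]);x=r.as_matrix()
    print("t",s["clock"],"pos",s["tool_pos"].round(4),"yaw",round(np.arctan2(x[1,0],x[0,0]),4),"tilt z",x[:,2].round(3),"q",s["q"].round(2))
    print("shift cm",(100*(x.T@(np.asarray(p)-s["tool_pos"]))).round(2))
    if quat is not None: print("turn",(r.inv()*R.from_quat(quat)).as_rotvec().round(3))
E
python3 - <<'E'
from h import *
rel([.5735,.0711,.196])
E
```

```text
t 3.95 pos [0.5726 0.0638 0.2601] yaw 0.8062 tilt z [ 0.001 -0.    -1.   ] q [ 0.17  0.67 -0.63  1.69  0.47  0.94 -1.4 ]
shift cm [ 0.58 -0.44  6.41]
```

{"api": "send_rows", "payload": {"motion": [{"x": 0.2, "y": -0.15, "z": 1.2, "rx": 0, "ry": 0, "rz": 0, "jaw": 8.8}, {"x": 0.2, "y": -0.15, "z": 1.2, "rx": 0, "ry": 0, "rz": 0, "jaw": 8.8}, {"x": 0.18, "y": -0.14, "z": 1.2, "rx": 0, "ry": 0, "rz": 0, "jaw": 8.8}, {"x": 0, "y": 0, "z": 1.4, "rx": 0, "ry": 0, "rz": 0, "jaw": 6}, {"x": 0, "y": 0, "z": 1.4, "rx": 0, "ry": 0, "rz": 0, "jaw": 4}]}}

```text
clock: 4.45
tool_pos: [0.573, 0.0711, 0.1941]
eef_rot: [0.92, 0.393, -0.001, -0.0]
contact_force: [-0.3, -0.2, -1.3]
opening: 0.844
finger_force: 0.0
```

{"api": "send_rows", "payload": {"motion": [{"x": 0, "y": 0, "z": 0, "rx": 0, "ry": 0, "rz": 0, "jaw": 3}, {"x": 0, "y": 0, "z": 0, "rx": 0, "ry": 0, "rz": 0, "jaw": 2}, {"x": 0, "y": 0, "z": 0, "rx": 0, "ry": 0, "rz": 0, "jaw": 1.2}, {"x": 0, "y": 0, "z": 0, "rx": 0, "ry": 0, "rz": 0, "jaw": 1}, {"x": 0, "y": 0, "z": 0, "rx": 0, "ry": 0, "rz": 0, "jaw": 1}], "grip_force": 25}}

```text
clock: 4.95
tool_pos: [0.5736, 0.0711, 0.1963]
eef_rot: [0.92, 0.392, 0.001, 0.0]
contact_force: [-1.2, -0.3, 1.4]
opening: 0.386
finger_force: 0.4
```

{"api": "send_rows", "payload": {"motion": [{"x": 0, "y": 0, "z": 0, "rx": 0, "ry": 0, "rz": 0, "jaw": 0.8}, {"x": 0, "y": 0, "z": 0, "rx": 0, "ry": 0, "rz": 0, "jaw": 0.8}, {"x": 0, "y": 0, "z": 0, "rx": 0, "ry": 0, "rz": 0, "jaw": 0.8}, {"x": 0, "y": 0, "z": 0, "rx": 0, "ry": 0, "rz": 0, "jaw": 0.8}, {"x": 0, "y": 0, "z": 0, "rx": 0, "ry": 0, "rz": 0, "jaw": 0.8}]}}

```text
clock: 5.45
tool_pos: [0.5735, 0.0719, 0.1965]
eef_rot: [0.92, 0.393, 0.001, -0.0]
contact_force: [-0.9, 1.1, 6.8]
opening: 0.157
finger_force: 27.5
```

Run:
```python
from h import *
rel([.5735,.0711,.196]);s=get_state();print(s["contact_force"],s["moment"],s["opening"]*88.1,s["finger_force"])
```

```text
t 5.45 pos [0.5735 0.0719 0.1965] yaw 0.8076 tilt z [ 0.001  0.001 -1.   ] q [ 0.13  0.75 -0.58  1.75  0.54  0.8  -1.48]
shift cm [-0.06  0.06  0.05]
[-0.90737285  1.10688169  6.84232802] [0.21669431 0.29723448 0.09428847] 13.81414384437906 27.500984446477332
```

{"api": "send_rows", "payload": {"motion": [{"x": 0, "y": 0, "z": 0, "rx": 0, "ry": 0, "rz": 0.1, "jaw": 0.8}, {"x": 0, "y": 0, "z": 0, "rx": 0, "ry": 0, "rz": 0.1, "jaw": 0.8}, {"x": 0, "y": 0, "z": 0, "rx": 0, "ry": 0, "rz": 0.1, "jaw": 0.8}, {"x": 0, "y": 0, "z": 0, "rx": 0, "ry": 0, "rz": 0.1, "jaw": 0.8}, {"x": 0, "y": 0, "z": 0, "rx": 0, "ry": 0, "rz": 0.1, "jaw": 0.8}]}}

```text
clock: 5.95
tool_pos: [0.5733, 0.0722, 0.1965]
eef_rot: [0.988, 0.152, 0.0, -0.001]
contact_force: [-2.1, 1.7, 5.8]
opening: 0.155
finger_force: 27.8
```

{"api": "send_rows", "payload": {"motion": [{"x": 0, "y": 0, "z": 0, "rx": 0, "ry": 0, "rz": 0.12, "jaw": 0.8}, {"x": 0, "y": 0, "z": 0, "rx": 0, "ry": 0, "rz": 0.12, "jaw": 0.8}, {"x": 0, "y": 0, "z": 0, "rx": 0, "ry": 0, "rz": 0.12, "jaw": 0.8}, {"x": 0, "y": 0, "z": 0, "rx": 0, "ry": 0, "rz": 0.12, "jaw": 0.8}, {"x": 0, "y": 0, "z": 0, "rx": 0, "ry": 0, "rz": 0.08, "jaw": 0.8}]}}

```text
clock: 6.45
tool_pos: [0.5732, 0.0727, 0.1965]
eef_rot: [0.992, -0.127, 0.0, -0.001]
contact_force: [-2.3, 2.7, 5.2]
opening: 0.155
finger_force: 27.7
```

{"api": "send_rows", "payload": {"motion": [{"x": 0, "y": 0, "z": 0, "rx": 0, "ry": 0, "rz": 0, "jaw": 0.8}, {"x": 0, "y": 0, "z": 0, "rx": 0, "ry": 0, "rz": 0, "jaw": 0.8}, {"x": 0, "y": 0, "z": 0, "rx": 0, "ry": 0, "rz": 0, "jaw": 0.8}, {"x": 0, "y": 0, "z": 0, "rx": 0, "ry": 0, "rz": 0, "jaw": 0.8}, {"x": 0, "y": 0, "z": 0, "rx": 0, "ry": 0, "rz": 0, "jaw": 0.8}]}}

```text
clock: 6.95
tool_pos: [0.5732, 0.0726, 0.1965]
eef_rot: [0.992, -0.126, 0.0, -0.001]
contact_force: [-2.7, 3.4, 6.5]
opening: 0.155
finger_force: 27.9
```

Run:
```python
from h import *
rel([.5735,.0711,.196]);s=get_state();print(s["contact_force"],s["moment"],s["opening"]*88.1,s["finger_force"])
a=cam("scene")["img"][80:230,270:390];b=cam("side")["img"][175:325,300:420]
k=np.hstack([a,b])[:,:,::-1];k=cv2.resize(k,None,fx=3.3,fy=3.3,interpolation=cv2.INTER_CUBIC);print(k.shape)
cv2.imwrite("pics/t1.png",k)
```

```text
t 6.95 pos [0.5732 0.0726 0.1965] yaw -0.2523 tilt z [ 0.001  0.002 -1.   ] q [-0.04  0.7  -0.28  1.76  0.27  0.71 -2.29]
shift cm [0.07 0.14 0.05]
[-2.65843398  3.43846386  6.46597727] [ 0.47585464  0.45865229 -0.13833081] 13.645925893308508 27.855995244317455
(495, 792, 3)
```

View pics/t1.png

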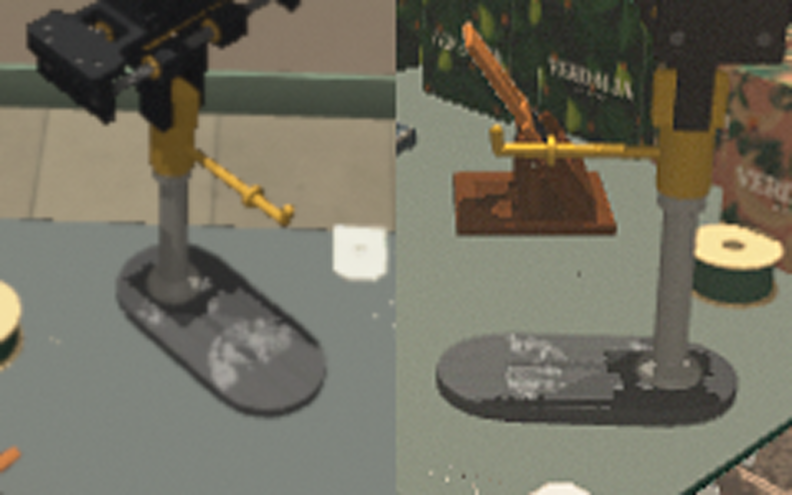

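The hook now points out over the foot in both views. In the scene crop the bar runs (200,155)→(285,215) and the foot edges are roughly parallel to it; in the side crop the bar is level with its tip at (495,135). To refine the stand yaw I'll fit its silhouette edges.

```bash
cat > fit3.py <<'E'
from h import *
from scipy.optimize import least_squares
from scipy.ndimage import map_coordinates
import pickle
C=[cam("scene"),cam("side"),cam("wrist",pickle.load(open("w2.pkl","rb")))]
t=np.linspace(-np.pi/2,np.pi/2,40)
o=np.r_[np.c_[.045*np.cos(t),.045*np.sin(t)],np.c_[-.105-.045*np.cos(t),-.045*np.sin(t)]]
foot=np.r_[np.c_[o,0*o[:,0]],np.c_[o,0*o[:,0]+.012]]
def outline(c,p):
    h=cv2.convexHull(proj(c,T(*p,foot)).astype(np.float32))[:,0]
    h=np.r_[h,h[:1]];L=np.r_[0,np.cumsum(np.linalg.norm(np.diff(h,axis=0),axis=1))]
    u=np.arange(0,L[-1],1.5);P=np.c_[np.interp(u,L,h[:,0]),np.interp(u,L,h[:,1])]
    d=np.roll(P,-1,0)-np.roll(P,1,0);n=np.c_[d[:,1],-d[:,0]];n/=np.linalg.norm(n,axis=1)[:,None]
    n*=np.sign(((P-P.mean(0))*n).sum(1))[:,None];return P,n
def run(cs,p,w):
    for it in range(12):
        rows=[];k=np.arange(-w,w+.01,.25)
        J=[];r=[]
        for c in cs:
            P,n=outline(c,p);g=cv2.GaussianBlur(c["img"].astype(np.float32).mean(2),(0,0),.8)
            q=P[:,:,None]+n[:,:,None]*k;v=map_coordinates(g,[q[:,1],q[:,0]],order=1)
            gr=np.gradient(v,axis=1);b=gr.argmax(1);e=k[b];ok=(gr.max(1)>4)&(abs(e)<w)
            for j in range(3):pass
            Pj=[outline_shift(c,p,j,P,n) for j in range(3)]
            J.append(np.stack(Pj,1)[ok]);r.append(e[ok])
        J=np.vstack(J);r=np.concatenate(r);s=max(.5,np.median(abs(r)));wt=1/(1+(r/s)**2)
        dp=np.linalg.lstsq(J*wt[:,None],r*wt,rcond=None)[0];p=p+dp
        if it==6:w=2.5
    return p,np.median(abs(r)),len(r)
def outline_shift(c,p,j,P,n):
    d=np.zeros(3);d[j]=1e-3
    def sup(pp): # hull support along n
        return (proj(c,T(*pp,foot))@n.T).max(0)
    return (sup(p+d)-sup(p-d))/2e-3
p0=np.array([.5735,.072,-.26])
for nm,cs in(("all",C),("scene",C[:1]),("side",C[1:2]),("wrist",C[2:])):print(nm,*run(cs,p0,4.))
E
python3 fit3.py
```

```text
all [ 0.57327452  0.07235569 -0.2608785 ] 0.25 202
scene [ 0.57215152  0.07231811 -0.26021042] 0.25 90
side [ 0.57364401  0.07230209 -0.30155649] 0.25 87
wrist [ 0.57820435  0.07213517 -0.18878694] 0.25 24
```

{"api": "send_rows", "payload": {"motion": [{"x": 0, "y": 0, "z": 0, "rx": 0, "ry": 0, "rz": 0.01, "jaw": 0.8}, {"x": 0, "y": 0, "z": 0, "rx": 0, "ry": 0, "rz": 0, "jaw": 0.8}, {"x": 0, "y": 0, "z": 0, "rx": 0, "ry": 0, "rz": 0, "jaw": 2}, {"x": 0, "y": 0, "z": 0, "rx": 0, "ry": 0, "rz": 0, "jaw": 4}, {"x": 0, "y": 0, "z": 0, "rx": 0, "ry": 0, "rz": 0, "jaw": 5}]}}

```text
clock: 7.65
tool_pos: [0.5739, 0.0713, 0.1962]
eef_rot: [0.991, -0.131, 0.001, -0.0]
contact_force: [0.8, -1.9, 3.7]
opening: 0.387
finger_force: 2.3
```

{"api": "send_rows", "payload": {"motion": [{"x": 0, "y": 0, "z": 0, "rx": 0, "ry": 0, "rz": 0, "jaw": 5}, {"x": 0, "y": 0, "z": -1, "rx": 0, "ry": 0, "rz": 0, "jaw": 5}, {"x": 0, "y": 0, "z": -3, "rx": 0, "ry": 0, "rz": 0, "jaw": 5}, {"x": 0, "y": 0, "z": -4, "rx": 0, "ry": 0, "rz": 0, "jaw": 5}, {"x": 0, "y": 0, "z": -4, "rx": 0, "ry": 0, "rz": 0, "jaw": 5}]}}

```text
clock: 8.15
tool_pos: [0.5724, 0.0703, 0.3167]
eef_rot: [0.991, -0.131, -0.001, 0.001]
contact_force: [0.8, 0.1, 0.0]
opening: 0.565
finger_force: 0.0
```

{"api": "send_rows", "payload": {"motion": [{"x": 0, "y": 0, "z": 0, "rx": 0, "ry": 0, "rz": -0.125, "jaw": 5}, {"x": 0, "y": 0, "z": 0, "rx": 0, "ry": 0, "rz": -0.125, "jaw": 5}, {"x": 0, "y": 0, "z": 0, "rx": 0, "ry": 0, "rz": -0.125, "jaw": 5}, {"x": 0, "y": 0, "z": 0, "rx": 0, "ry": 0, "rz": -0.125, "jaw": 5}, {"x": 0, "y": 0, "z": 0, "rx": 0, "ry": 0, "rz": -0.125, "jaw": 5}]}}

```text
clock: 8.65
tool_pos: [0.5727, 0.0703, 0.3156]
eef_rot: [0.983, 0.182, -0.001, 0.0]
contact_force: [0.8, 0.4, 0.0]
opening: 0.568
finger_force: 0.0
```

{"api": "send_rows", "payload": {"motion": [{"x": 0, "y": 0, "z": 0, "rx": 0, "ry": 0, "rz": -0.125, "jaw": 5}, {"x": 0, "y": 0, "z": 0, "rx": 0, "ry": 0, "rz": -0.125, "jaw": 5}, {"x": 0, "y": 0, "z": 0, "rx": 0, "ry": 0, "rz": -0.125, "jaw": 5}, {"x": 0, "y": 0, "z": 0, "rx": 0, "ry": 0, "rz": -0.125, "jaw": 5}, {"x": 0, "y": 0, "z": 0, "rx": 0, "ry": 0, "rz": -0.125, "jaw": 5}]}}

```text
clock: 9.15
tool_pos: [0.5728, 0.0702, 0.3156]
eef_rot: [0.88, 0.476, -0.001, 0.0]
contact_force: [-0.5, -0.4, 0.4]
opening: 0.566
finger_force: 0.0
```

{"api": "send_rows", "payload": {"motion": [{"x": 0, "y": 0, "z": 0, "rx": 0, "ry": 0, "rz": -0.125, "jaw": 5}, {"x": 0, "y": 0, "z": 0, "rx": 0, "ry": 0, "rz": -0.125, "jaw": 5}, {"x": 0, "y": 0, "z": 0, "rx": 0, "ry": 0, "rz": -0.125, "jaw": 5}, {"x": 4, "y": -2.5, "z": 0, "rx": 0, "ry": 0, "rz": 0, "jaw": 5}, {"x": 4, "y": -2.5, "z": 0, "rx": 0, "ry": 0, "rz": 0, "jaw": 5}]}}

```text
clock: 9.65
tool_pos: [0.541, 0.1581, 0.3152]
eef_rot: [0.779, 0.627, -0.001, 0.0]
contact_force: [-0.3, 0.8, 0.2]
opening: 0.568
finger_force: 0.0
```

{"api": "send_rows", "payload": {"motion": [{"x": 4, "y": -2.5, "z": 0, "rx": 0, "ry": 0, "rz": 0, "jaw": 5}, {"x": 3, "y": -2.5, "z": 0, "rx": 0, "ry": 0, "rz": 0, "jaw": 5}, {"x": 3, "y": -2.5, "z": 0, "rx": 0, "ry": 0, "rz": 0, "jaw": 5}, {"x": 3, "y": -2.5, "z": 0, "rx": 0, "ry": 0, "rz": 0, "jaw": 5}, {"x": 0, "y": 0, "z": 0, "rx": 0, "ry": 0, "rz": 0, "jaw": 5}]}}

```text
clock: 10.15
tool_pos: [0.4659, 0.3131, 0.3165]
eef_rot: [0.774, 0.633, 0.0, -0.002]
contact_force: [0.4, 0.8, -0.4]
opening: 0.565
finger_force: 0.0
```

```bash
cat >> h.py <<'E'
def tq(yaw,tilt):
    "tool orientation: y along the board normal (rack yaw), leaning by tilt"
    c,s=np.cos(tilt),np.sin(tilt);M=np.array([[0,c,s],[1,0,0],[0,s,-c]])
    return (R.from_euler("z",yaw)*R.from_matrix(M)).as_quat()
E
python3 - <<'E'
from h import *
rel([.416,.33,.277],tq(-.167,np.radians(35)))
E
```

```text
t 10.15 pos [0.4659 0.3131 0.3165] yaw 1.3717 tilt z [-0.002  0.003 -1.   ] q [-0.23  0.61 -0.76  1.66  0.47  1.06 -1.33]
shift cm [ 0.66 -5.21  3.96]
turn [-0.613  0.007 -0.032]
```

{"api": "send_rows", "payload": {"motion": [{"x": 0.3, "y": -2.6, "z": 1.5, "rx": 0, "ry": 0, "rz": 0, "jaw": 5}, {"x": 0.3, "y": -2.6, "z": 1.5, "rx": 0, "ry": 0, "rz": -0.03, "jaw": 5}, {"x": 0, "y": 0, "z": 0, "rx": -0.122, "ry": 0, "rz": 0, "jaw": 5}, {"x": 0, "y": 0, "z": 0, "rx": -0.122, "ry": 0, "rz": 0, "jaw": 5}, {"x": 0, "y": 0, "z": 0, "rx": -0.122, "ry": 0, "rz": 0, "jaw": 5}]}}

```text
clock: 10.65
tool_pos: [0.4213, 0.3231, 0.2863]
eef_rot: [0.755, 0.629, 0.118, 0.142]
contact_force: [-0.7, -0.1, -0.2]
opening: 0.565
finger_force: 0.0
```

{"api": "send_rows", "payload": {"motion": [{"x": 0, "y": 0, "z": 0, "rx": -0.122, "ry": 0, "rz": 0, "jaw": 5}, {"x": 0, "y": 0, "z": 0, "rx": -0.122, "ry": 0, "rz": 0, "jaw": 5}, {"x": 0, "y": 0, "z": 0, "rx": 0, "ry": 0, "rz": 0, "jaw": 5}, {"x": 0, "y": 0, "z": 0, "rx": 0, "ry": 0, "rz": 0, "jaw": 5}, {"x": 0, "y": 0, "z": 0, "rx": 0, "ry": 0, "rz": 0, "jaw": 5}]}}

```text
clock: 11.15
tool_pos: [0.4221, 0.3231, 0.2861]
eef_rot: [0.733, 0.61, 0.191, 0.23]
contact_force: [0.1, -0.9, -0.5]
opening: 0.568
finger_force: 0.0
```

Run:
```python
from h import *
import pickle
rel([.416,.33,.277],tq(-.167,np.radians(35)))
d=snapshot("wrist");pickle.dump(d,open("w3.pkl","wb"))
k=cv2.resize(d["img"][:360,:,::-1],(800,450),interpolation=cv2.INTER_CUBIC)
for x in range(0,640,20): cv2.putText(k,str(x) if x%100==0 else "|",(int(x*1.25),10),0,.35,(0,255,255),1)
for y in range(20,360,20): cv2.putText(k,str(y) if y%100==0 else "-",(0,int(y*1.25)+4),0,.35,(0,255,255),1)
cv2.imwrite("pics/w3.png",k)
```

```text
t 11.15 pos [0.4221 0.3231 0.2861] yaw 1.3879 tilt z [ 0.562 -0.104 -0.821] q [-0.82  0.5  -0.37  2.14  1.23  0.82 -2.34]
shift cm [ 0.57 -1.11  0.33]
turn [-0.003  0.009 -0.013]
```

View pics/w3.png

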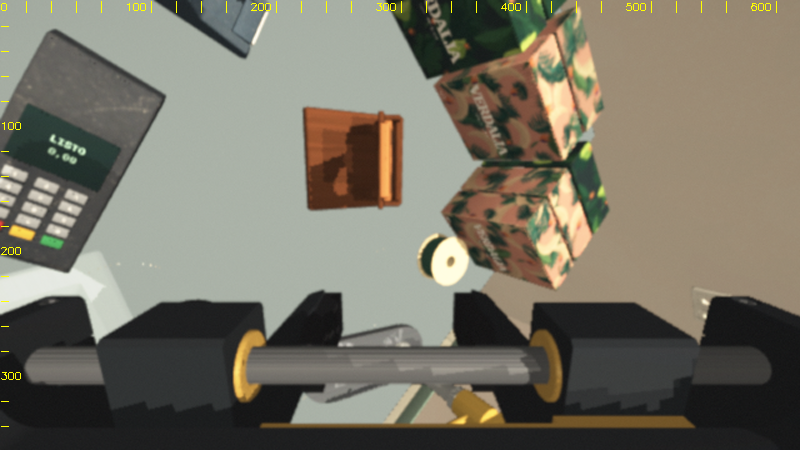

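The tilted view shows the tab's top edge as a light strip, x 380–395 and y 120–200 in displayed pixels. The rack base's left corners are at (304,108) and (309,210). I'll locate the strip by colour and refit the rack and board.

```bash
cat > fit4.py <<'E'
from h import *
from scipy.optimize import least_squares
import pickle
d=pickle.load(open("w3.pkl","rb"));W=cam("wrist",d);W2=cam("wrist",pickle.load(open("w2.pkl","rb")));S=cam("scene");B=cam("side")
im=d["img"];roi=im[80:180,290:330].astype(int)
print("row130",[tuple(v) for v in im[128,296:326:2].tolist()])
m=((roi[:,:,0]>170)&(roi[:,:,2]<150)&(roi[:,:,0]-roi[:,:,2]>50)).astype(np.uint8)
n,l,st,ce=cv2.connectedComponentsWithStats(m);i=1+st[1:,4].argmax();print(st[i],ce[i]+[290,80])
ys,xs=np.nonzero(l==i);r=cv2.minAreaRect(np.c_[xs+290,ys+80].astype(np.float32));print(r)
bx=cv2.boxPoints(r);bx=bx[bx[:,1].argsort()];e=[bx[:2].mean(0),bx[2:].mean(0)];print(e)
k=np.radians(35);u=np.array([-np.sin(k),0,np.cos(k)])
def rr(p):
    x,y,a=p[:3]
    c=T(x,y,a,[[.065,.056,.012],[-.065,.056,.012],[-.065,-.056,.012]])
    b=T(x,y,a,[[-.065,-.056,0],[.065,-.056,0],[-.065,.056,.012]])
    top=np.array([p[3],p[5],p[4]])+.16*u
    tt=T(x,y,a,[top+[0,-.029,0],top+[0,.029,0]])
    return np.r_[(proj(S,c)-[[219,245.7],[255.7,277.7],[292.3,250]]).ravel(),(proj(B,b)-[[318.7,246.2],[366.7,246],[317.5,227.5]]).ravel(),
      (proj(S,tt)-[[275.7,217.3],[254.3,232.7]]).ravel(),(proj(B,tt[:1])-[[322.3,183.2]]).ravel(),
      (proj(W,tt)-[e[1],e[0]]).ravel(),(proj(W,c[1:])-np.array([[304,108],[309,210]])/1.25).ravel(),(proj(W2,c[2:])-np.array([[309,113]])/1.25).ravel()]
f=least_squares(rr,[.5655,.3592,-.167,0.027,.036,0],loss="soft_l1");print("rack",f.x.round(4),f.cost);print(f.fun.round(1))
p=f.x;g=np.array([p[3],p[5],p[4]])+.145*u
print("grip",T(*p[:3],g),"u",T(0,0,p[2],u))
E
python3 fit4.py
```

```text
row130 [(60, 35, 22), (60, 35, 22), (58, 34, 21), (80, 46, 27), (195, 119, 66), (244, 168, 92), (247, 174, 95), (249, 179, 98), (227, 144, 78), (94, 56, 37), (81, 46, 29), (133, 74, 45), (151, 87, 54), (161, 152, 138), (171, 178, 167)]
[ 14  16  10  65 573] [308.17801047 127.4886562 ]
((308.5, 128.0), (64.0, 9.0), 90.0)
[array([308.5,  96. ], dtype=float32), array([308.5, 160. ], dtype=float32)]
rack [ 0.5665  0.3597 -0.1832  0.0297  0.0354  0.0021] 17.22720533501317
[-2.4 -1.6 -1.4  1.5 -0.5 -2.7 -0.5  1.1 -0.   0.7 -1.1 -0.7 -0.  -3.9
 -0.8 -1.8 -2.7  0.9 -0.  -0.6 -0.5  0.1 -0.4 -0.3  1.   2.  -0.5  1.6]
grip [[0.51429525 0.37153385 0.15419855]] u [[-0.56397403  0.10451419  0.81915204]]
```

Run:
```python
from h import *
g=np.array([.5143,.3715,.1542]);u=np.array([-.564,.1045,.8192])
rel(g+.05*u,tq(-.183,np.radians(35)));rel(g-.008*u)
```

```text
t 11.3 pos [0.422  0.3231 0.286 ] yaw 1.3878 tilt z [ 0.562 -0.104 -0.82 ] q [-0.82  0.5  -0.37  2.14  1.23  0.82 -2.34]
shift cm [ 6.43 -0.83 10.5 ]
turn [-0.002 -0.    -0.   ]
t 11.3 pos [0.422  0.3231 0.286 ] yaw 1.3878 tilt z [ 0.562 -0.104 -0.82 ] q [-0.82  0.5  -0.37  2.14  1.23  0.82 -2.34]
shift cm [ 6.43 -0.81 16.3 ]
```

{"api": "send_rows", "payload": {"motion": [{"x": 1.6, "y": -0.2, "z": 2.6, "rx": 0, "ry": 0, "rz": 0, "jaw": 5}, {"x": 1.6, "y": -0.2, "z": 2.6, "rx": 0, "ry": 0, "rz": 0, "jaw": 5}, {"x": 1.6, "y": -0.2, "z": 2.6, "rx": 0, "ry": 0, "rz": 0, "jaw": 5}, {"x": 1.6, "y": -0.2, "z": 2.7, "rx": 0, "ry": 0, "rz": 0, "jaw": 5}, {"x": 0, "y": 0, "z": 0, "rx": 0, "ry": 0, "rz": 0, "jaw": 5}]}}

```text
clock: 11.8
tool_pos: [0.4865, 0.3769, 0.1923]
eef_rot: [0.733, 0.611, 0.19, 0.231]
contact_force: [0.4, -1.8, -0.3]
opening: 0.567
finger_force: 0.0
```

{"api": "send_rows", "payload": {"motion": [{"x": 0, "y": 0, "z": 0, "rx": 0, "ry": 0, "rz": 0, "jaw": 5}, {"x": 0, "y": 0, "z": 0, "rx": 0, "ry": 0, "rz": 0, "jaw": 5}, {"x": 0, "y": 0, "z": 0, "rx": 0, "ry": 0, "rz": 0, "jaw": 5}, {"x": 0, "y": 0, "z": 0, "rx": 0, "ry": 0, "rz": 0, "jaw": 5}, {"x": 0, "y": 0, "z": 0, "rx": 0, "ry": 0, "rz": 0, "jaw": 5}]}}

```text
clock: 12.3
tool_pos: [0.4844, 0.3778, 0.1957]
eef_rot: [0.732, 0.612, 0.193, 0.23]
contact_force: [-0.2, 0.4, 0.0]
opening: 0.563
finger_force: 0.0
```

Run:
```python
from h import *
g=np.array([.5143,.3715,.1542]);u=np.array([-.564,.1045,.8192])
rel(g-.008*u,tq(-.183,np.radians(35)))
a=cam("side")["img"][150:260,290:400];b=cam("wrist")["img"][180:330,230:400]
a=cv2.resize(a,None,fx=4,fy=4,interpolation=cv2.INTER_CUBIC);b=cv2.resize(b,(int(170*2),300))
k=np.zeros((440,790,3),np.uint8);k[:,:440]=a;k[:300,445:785]=b;cv2.imwrite("pics/g1.png",k[:,:,::-1])
```

```text
t 12.3 pos [0.4844 0.3778 0.1957] yaw 1.392 tilt z [ 0.563 -0.101 -0.82 ] q [-0.82  0.73 -0.32  2.    1.4   0.79 -2.44]
shift cm [-0.09  0.13  5.95]
turn [-0.001 -0.003  0.003]
```

View pics/g1.png

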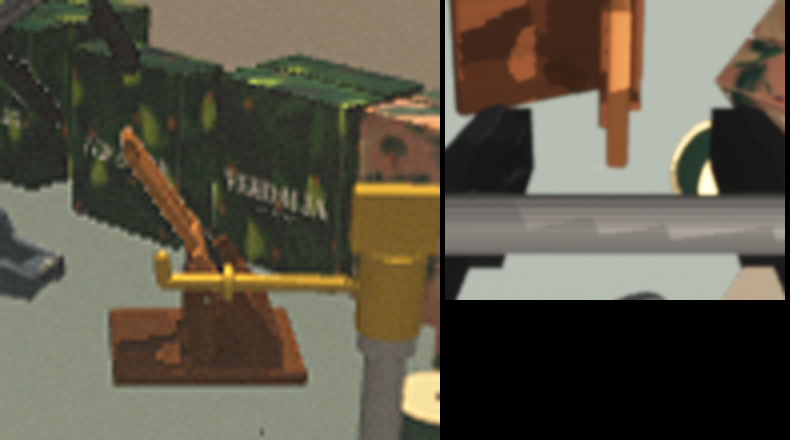

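Run:
```python
from h import *
W=cam("wrist");g=np.array([.5143,.3715,.1542]);u=np.array([-.564,.1045,.8192]);y=np.array([np.sin(.183),np.cos(.183),0])
n=np.cross(y,u)
P=[g+.015*u+a*y+b*n for a in(-.029,.029) for b in(-.004,.004)]+[g-.025*u+.029*y,g-.065*u+.04*y]
q=proj(W,P);print(q.round(1),((q-[230,180])*2+[445,0]).round(0))
```

```text
[[312.5 273.4]
 [324.3 273.4]
 [312.4 189.7]
 [325.2 189.7]
 [318.7 178.5]
 [318.7 158.4]] [[610. 187.]
 [634. 187.]
 [610.  19.]
 [635.  19.]
 [622.  -3.]
 [622. -43.]]
```

Run:
```python
from h import *
W=cam("wrist");im=W["img"]
print("col316",[(r,*im[r,314:319].mean(0).astype(int)) for r in range(120,272,4)])
for r in(150,170,190,210,225,240,255,262):print(r,[int(v) for v in im[r,302:334].mean(1)])
cv2.imwrite("pics/g2.png",cv2.resize(im[90:280,250:390],None,fx=4,fy=3,interpolation=cv2.INTER_CUBIC)[:,:,::-1])
```

```text
col316 [(120, np.int64(182), np.int64(190), np.int64(179)), (124, np.int64(182), np.int64(190), np.int64(179)), (128, np.int64(182), np.int64(190), np.int64(179)), (132, np.int64(183), np.int64(191), np.int64(180)), (136, np.int64(180), np.int64(186), np.int64(175)), (140, np.int64(170), np.int64(96), np.int64(56)), (144, np.int64(114), np.int64(64), np.int64(38)), (148, np.int64(148), np.int64(82), np.int64(49)), (152, np.int64(101), np.int64(58), np.int64(34)), (156, np.int64(123), np.int64(73), np.int64(41)), (160, np.int64(221), np.int64(146), np.int64(80)), (164, np.int64(215), np.int64(139), np.int64(76)), (168, np.int64(212), np.int64(134), np.int64(73)), (172, np.int64(142), np.int64(86), np.int64(48)), (176, np.int64(147), np.int64(88), np.int64(50)), (180, np.int64(138), np.int64(83), np.int64(46)), (184, np.int64(143), np.int64(85), np.int64(48)), (188, np.int64(231), np.int64(150), np.int64(82)), (192, np.int64(233), np.int64(151), np.int64(83)), (196, np.int64(232), np.int64(150), np.int64(83)), (200, np.int64(233), np.int64(151), np.int64(82)), (204, np.int64(233), np.i
[... 1336 characters left out ...]
7, 159, 160, 163, 166, 162, 127, 80, 68, 80, 91, 99, 123, 162, 181, 184, 184, 185]
225 [101, 114, 125, 128, 112, 78, 52, 46, 60, 81, 106, 123, 133, 134, 119, 108, 106, 103, 96, 83, 65, 56, 59, 67, 83, 121, 164, 180, 184, 184, 185, 186]
240 [184, 184, 185, 176, 140, 98, 87, 91, 91, 86, 86, 88, 91, 91, 89, 89, 90, 90, 90, 109, 156, 179, 185, 184, 183, 184, 185, 183, 185, 185, 184, 185]
255 [183, 185, 184, 185, 183, 184, 184, 176, 147, 111, 92, 91, 89, 91, 90, 90, 91, 89, 94, 125, 163, 181, 185, 184, 185, 184, 184, 184, 186, 185, 185, 185]
262 [184, 183, 186, 186, 186, 188, 188, 186, 164, 128, 102, 95, 94, 94, 94, 95, 94, 96, 113, 150, 174, 183, 184, 184, 184, 185, 185, 185, 184, 184, 184, 185]
```

View pics/g2.png

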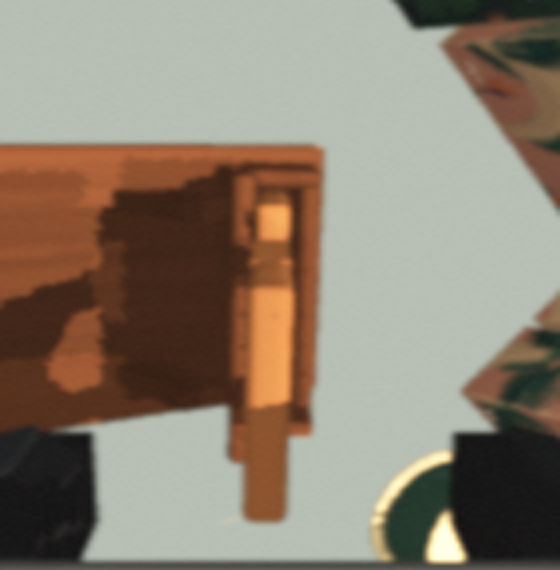

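The close crop shows the tab's top edge running from row 186 (col 317.5) to row 263.5 (col 315.6). That is a bit further away than I had fitted, so I'll refit the board from the close views.

```bash
cat > fit5.py <<'E'
from h import *
from scipy.optimize import least_squares
import pickle
W=cam("wrist");W3=cam("wrist",pickle.load(open("w3.pkl","rb")));S=cam("scene");B=cam("side")
def ends(p):
    y=np.array([-np.sin(p[3]),np.cos(p[3]),0]);return np.array([p[:3]-.029*y,p[:3]+.029*y])
def r(p):
    e=ends(p);return np.r_[(proj(W,e)-[[315.6,263.7],[317.5,186.3]]).ravel(),(proj(W3,e[:1])-[[308.5,160.5]]).ravel(),.7*(proj(B,e[:1])-[[322.3,183.2]]).ravel(),.5*(proj(S,e[:1])-[[275.7,217.3]]).ravel()]
f=least_squares(r,[.506,.373,.166,-.183],loss="soft_l1");p=f.x;print(p.round(4),f.fun.round(1))
k=np.radians(35);u=np.array([-np.sin(k)*np.cos(p[3]),-np.sin(k)*np.sin(p[3]),np.cos(k)])
g=p[:3]-.015*u;print("grip",g.round(4));rel(g-.008*u,tq(p[3],k))
E
python3 fit5.py
```

```text
[ 0.5137  0.3702  0.1523 -0.2006] [ 0.5  0.4  0.   0.2 -1.2 -1.5  0.1  4.4 -0.8 -1.1]
grip [0.5221 0.3685 0.14  ]
t 12.65 pos [0.4845 0.3777 0.195 ] yaw 1.3917 tilt z [ 0.563 -0.102 -0.82 ] q [-0.82  0.73 -0.32  2.    1.4   0.79 -2.44]
shift cm [-0.24  0.03  7.52]
turn [-0.002 -0.012  0.018]
```

```bash
sed -i 's/(proj(B,e\[:1\])-\[\[322.3,183.2\]\])/(proj(B,e[1:])-[[321.9,182.8]])/' fit5.py; python3 fit5.py
```

```text
[ 0.5145  0.3695  0.1509 -0.2018] [ 0.4  0.1  0.   0.4 -1.2 -1.1  0.   0.6 -0.8 -1.1]
grip [0.5229 0.3678 0.1386]
t 12.8 pos [0.4845 0.3777 0.1949] yaw 1.3918 tilt z [ 0.563 -0.102 -0.82 ] q [-0.82  0.73 -0.32  2.    1.4   0.79 -2.44]
shift cm [-0.3   0.02  7.68]
turn [-0.002 -0.013  0.019]
```

{"api": "send_rows", "payload": {"motion": [{"x": -0.05, "y": 0, "z": 1.5, "rx": 0, "ry": 0, "rz": 0.004, "jaw": 5}, {"x": -0.05, "y": 0, "z": 1.5, "rx": 0, "ry": 0, "rz": 0.004, "jaw": 5}, {"x": -0.05, "y": 0, "z": 1.5, "rx": 0, "ry": 0, "rz": 0.004, "jaw": 5}, {"x": -0.05, "y": 0, "z": 1.6, "rx": 0, "ry": 0, "rz": 0.004, "jaw": 5}, {"x": -0.05, "y": 0, "z": 1.55, "rx": 0, "ry": 0, "rz": 0, "jaw": 4}]}}

```text
clock: 13.3
tool_pos: [0.5275, 0.3674, 0.1316]
eef_rot: [0.737, 0.606, 0.194, 0.229]
contact_force: [0.0, -0.8, -0.5]
opening: 0.499
finger_force: 0.0
```

{"api": "send_rows", "payload": {"motion": [{"x": 0, "y": 0, "z": 0, "rx": 0, "ry": 0, "rz": 0, "jaw": 3}, {"x": 0, "y": 0, "z": 0, "rx": 0, "ry": 0, "rz": 0, "jaw": 2.5}, {"x": 0, "y": 0, "z": 0, "rx": 0, "ry": 0, "rz": 0, "jaw": 2}, {"x": 0, "y": 0, "z": 0, "rx": 0, "ry": 0, "rz": 0, "jaw": 1.5}, {"x": 0, "y": 0, "z": 0, "rx": 0, "ry": 0, "rz": 0, "jaw": 1.2}], "grip_force": 20}}

```text
clock: 13.8
tool_pos: [0.5269, 0.3679, 0.1327]
eef_rot: [0.737, 0.606, 0.194, 0.228]
contact_force: [0.9, -0.4, -0.5]
opening: 0.134
finger_force: 0.0
```

{"api": "send_rows", "payload": {"motion": [{"x": 0, "y": 0, "z": 0, "rx": 0, "ry": 0, "rz": 0, "jaw": 0.4}, {"x": 0, "y": 0, "z": 0, "rx": 0, "ry": 0, "rz": 0, "jaw": 0.3}, {"x": 0, "y": 0, "z": 0, "rx": 0, "ry": 0, "rz": 0, "jaw": 0.3}, {"x": 0, "y": 0, "z": 0, "rx": 0, "ry": 0, "rz": 0, "jaw": 0.3}, {"x": 0, "y": 0, "z": 0, "rx": 0, "ry": 0, "rz": 0, "jaw": 0.3}]}}

```text
clock: 14.3
tool_pos: [0.5268, 0.3678, 0.1324]
eef_rot: [0.737, 0.606, 0.194, 0.228]
contact_force: [-4.4, 0.4, 4.5]
opening: 0.089
finger_force: 20.0
```

Run:
```python
from h import *
g=np.array([.5229,.3678,.1386]);u=np.array([-.562,.115,.8192])
rel(g-.008*u,tq(-.2018,np.radians(35)));s=get_state();print(s["contact_force"],s["moment"],s["opening"]*88.1,s["finger_force"])
```

```text
t 14.3 pos [0.5268 0.3678 0.1324] yaw 1.3792 tilt z [ 0.563 -0.101 -0.82 ] q [-0.77  0.86 -0.28  1.97  1.57  0.74 -2.57]
shift cm [-0.08  0.05  0.07]
turn [-0.002 -0.014  0.003]
[-4.40543748  0.44893084  4.4923487 ] [-0.00595506  0.63297519 -0.07628308] 7.8733301062024745 19.99704079935327
```

{"api": "send_rows", "payload": {"motion": [{"x": 0, "y": 0, "z": -0.5, "rx": 0, "ry": 0, "rz": 0, "jaw": 0.3}, {"x": 0, "y": 0, "z": -1, "rx": 0, "ry": 0, "rz": 0, "jaw": 0.3}, {"x": 0, "y": 0, "z": -1, "rx": 0, "ry": 0, "rz": 0, "jaw": 0.3}, {"x": 0, "y": 0, "z": -1, "rx": 0, "ry": 0, "rz": 0, "jaw": 0.3}, {"x": 0, "y": 0, "z": -1, "rx": 0, "ry": 0, "rz": 0, "jaw": 0.3}]}}

```text
clock: 14.8
tool_pos: [0.5013, 0.3722, 0.17]
eef_rot: [0.737, 0.606, 0.194, 0.229]
contact_force: [0.5, 0.4, -1.6]
opening: 0.086
finger_force: 20.0
```

{"api": "send_rows", "payload": {"motion": [{"x": 0, "y": 0, "z": -1.5, "rx": 0, "ry": 0, "rz": 0, "jaw": 0.3}, {"x": 0, "y": 0, "z": -1.5, "rx": 0, "ry": 0, "rz": 0, "jaw": 0.3}, {"x": 0, "y": 0, "z": -1.5, "rx": 0, "ry": 0, "rz": 0, "jaw": 0.3}, {"x": 0, "y": 0, "z": -1.5, "rx": 0, "ry": 0, "rz": 0, "jaw": 0.3}, {"x": 0, "y": 0, "z": -1.5, "rx": 0, "ry": 0, "rz": 0, "jaw": 0.3}]}}

```text
clock: 15.3
tool_pos: [0.4588, 0.3798, 0.2317]
eef_rot: [0.737, 0.606, 0.194, 0.229]
contact_force: [0.8, 0.3, -1.2]
opening: 0.091
finger_force: 20.0
```

Run:
```python
from h import *
yaw=-.261;x0,y0=.5733,.0724
c,s=np.cos(yaw),np.sin(yaw)
def at(dist,z): return np.array([x0-dist*c,y0-dist*s,z])
st=get_state();print(st["contact_force"],st["opening"]*88.1)
for d,z in((.20,.215),(.0975,.215)): 
    p=at(d,z);print(p.round(4));rel(p,tq(yaw,0.))
```

```text
[ 0.77115325  0.29883563 -1.21065271] 8.004416473465481
[0.3801 0.124  0.215 ]
t 15.3 pos [0.4588 0.3798 0.2317] yaw 1.3789 tilt z [ 0.563 -0.102 -0.82 ] q [-0.85  0.66 -0.34  2.01  1.3   0.82 -2.39]
shift cm [-26.62  -3.15  -0.46]
turn [ 0.608 -0.03   0.064]
[0.4791 0.0976 0.215 ]
t 15.3 pos [0.4588 0.3798 0.2317] yaw 1.3789 tilt z [ 0.563 -0.102 -0.82 ] q [-0.85  0.66 -0.34  2.01  1.3   0.82 -2.39]
shift cm [-27.33   5.24   5.38]
turn [ 0.608 -0.03   0.064]
```

{"api": "send_rows", "payload": {"motion": [{"x": -3, "y": 0, "z": -0.8, "rx": 0, "ry": 0, "rz": 0, "jaw": 0.3}, {"x": -3, "y": 0, "z": -0.8, "rx": 0, "ry": 0, "rz": 0, "jaw": 0.3}, {"x": -3, "y": 0, "z": 0, "rx": 0.12, "ry": -0.006, "rz": 0.012, "jaw": 0.3}, {"x": -3, "y": 0, "z": 0, "rx": 0.12, "ry": -0.006, "rz": 0.012, "jaw": 0.3}, {"x": -3, "y": 0, "z": 0, "rx": 0.12, "ry": -0.006, "rz": 0.012, "jaw": 0.3}]}}

```text
clock: 15.8
tool_pos: [0.4216, 0.239, 0.2431]
eef_rot: [0.776, 0.615, 0.086, 0.105]
contact_force: [0.5, -1.2, -1.2]
opening: 0.093
finger_force: 20.0
```

{"api": "send_rows", "payload": {"motion": [{"x": -3, "y": 0, "z": 0, "rx": 0.12, "ry": -0.006, "rz": 0.012, "jaw": 0.3}, {"x": -2, "y": 0, "z": 0, "rx": 0.12, "ry": -0.006, "rz": 0.012, "jaw": 0.3}, {"x": -1, "y": 0, "z": 0, "rx": 0, "ry": 0, "rz": 0, "jaw": 0.3}, {"x": 0, "y": 0, "z": 0, "rx": 0, "ry": 0, "rz": 0, "jaw": 0.3}, {"x": 0, "y": 0, "z": 0, "rx": 0, "ry": 0, "rz": 0, "jaw": 0.3}]}}

```text
clock: 16.3
tool_pos: [0.408, 0.1858, 0.2418]
eef_rot: [0.79, 0.613, 0.013, 0.021]
contact_force: [0.6, -0.1, -0.8]
opening: 0.089
finger_force: 20.0
```

```bash
cat >> h.py <<'E'
def at(dist,z,yaw=-.261): return np.array([.5733-dist*np.cos(yaw),.0724-dist*np.sin(yaw),z])
E
python3 - <<'E'
from h import *
rel(at(.165,.205),tq(-.261,0.))
E
```

```text
t 16.3 pos [0.408  0.1858 0.2418] yaw 1.3192 tilt z [ 0.047 -0.017 -0.999] q [-0.13  0.53 -0.65  2.1   0.59  0.67 -1.43]
shift cm [-6.7   2.14  3.83]
turn [0.05  0.005 0.01 ]
```

{"api": "send_rows", "payload": {"motion": [{"x": -1.7, "y": 0.5, "z": 0.9, "rx": 0.025, "ry": 0.002, "rz": 0.005, "jaw": 0.3}, {"x": -1.7, "y": 0.5, "z": 0.9, "rx": 0.025, "ry": 0.003, "rz": 0.005, "jaw": 0.3}, {"x": -1.7, "y": 0.5, "z": 1, "rx": 0, "ry": 0, "rz": 0, "jaw": 0.3}, {"x": -1.6, "y": 0.5, "z": 1, "rx": 0, "ry": 0, "rz": 0, "jaw": 0.3}, {"x": 0, "y": 0, "z": 0, "rx": 0, "ry": 0, "rz": 0, "jaw": 0.3}]}}

```text
clock: 16.8
tool_pos: [0.41, 0.1139, 0.2032]
eef_rot: [0.794, 0.608, -0.002, 0.0]
contact_force: [0.0, -0.0, -1.3]
opening: 0.089
finger_force: 20.0
```

{"api": "send_rows", "payload": {"motion": [{"x": 0, "y": 0, "z": 0, "rx": 0, "ry": 0, "rz": 0, "jaw": 0.3}, {"x": 0, "y": 0, "z": 0, "rx": 0, "ry": 0, "rz": 0, "jaw": 0.3}, {"x": 0, "y": 0, "z": 0, "rx": 0, "ry": 0, "rz": 0, "jaw": 0.3}, {"x": 0, "y": 0, "z": 0, "rx": 0, "ry": 0, "rz": 0, "jaw": 0.3}, {"x": 0, "y": 0, "z": 0, "rx": 0, "ry": 0, "rz": 0, "jaw": 0.3}]}}

```text
clock: 17.3
tool_pos: [0.4117, 0.1146, 0.2043]
eef_rot: [0.794, 0.608, -0.0, -0.0]
contact_force: [0.0, 1.0, -1.0]
opening: 0.087
finger_force: 20.0
```

Run:
```python
from h import *
rel(at(.0975,.205),tq(-.261,0.));s=get_state();print(s["contact_force"],s["opening"]*88.1)
S=cam("scene");B=cam("side")
M=R.from_quat(s["eef_rot"]).as_matrix();o=s["tool_pos"]-.137*(-M[:,2])
b=lambda y,z:o+M[:,0]*y-M[:,2]*z
for c,n in((S,"scene"),(B,"side")):
    print(n,"bottom",proj(c,[b(-.04,0),b(.04,0),b(-.04,.08),b(.04,.08),b(-.029,.16),b(.029,.16)]).round(0).tolist(),"tip",proj(c,[at(.113,.179),at(.0815,.165)]).round(1).tolist())
    g=cv2.cvtColor(c["img"],cv2.COLOR_RGB2HSV);m=cv2.inRange(g,(15,150,90),(32,255,255));
    k=proj(c,at(.1,.17))[0].astype(int);mm=m[k[1]-25:k[1]+25,k[0]-30:k[0]+30];ys,xs=np.nonzero(mm);print(k,len(xs),xs.min()+k[0]-30,xs.max()+k[0]-30,ys.min()+k[1]-25,ys.max()+k[1]-25)
```

```text
t 17.3 pos [0.4117 0.1146 0.2043] yaw 1.3062 tilt z [-0.001  0.    -1.   ] q [ 0.03  0.58 -0.63  2.17  0.63  0.57 -1.33]
shift cm [ 0.12  6.95 -0.08]
turn [-0.001 -0.    -0.004]
[ 0.00703201  0.98959617 -1.03771744] 7.699818530039699
scene bottom [[382.0, 180.0], [357.0, 198.0], [385.0, 157.0], [359.0, 175.0], [385.0, 133.0], [365.0, 146.0]] tip [[355.1, 142.4], [345.0, 139.4]]
[350 142] 238 320 367 117 147
side bottom [[302.0, 272.0], [304.0, 254.0], [302.0, 236.0], [304.0, 220.0], [302.0, 195.0], [304.0, 186.0]] tip [[330.3, 213.5], [345.9, 220.4]]
[336 217] 168 329 365 196 224
```

Run:
```python
from h import *
B=cam("side");S=cam("scene")
for x in(300,302,304):print(x,[(r,int(B["img"][r,x].astype(int).mean()),int(B["img"][r,x,0])-int(B["img"][r,x,2])) for r in range(224,288,3)])
# scene: bottom edge midpoint (369,189): scan down through cols
for x in(365,370,375):print(x,[(r,int(S["img"][r,x].astype(int).mean())) for r in range(150,206,2)])
```

```text
300 [(224, 125, 23), (227, 123, 23), (230, 126, 27), (233, 118, 23), (236, 103, 32), (239, 105, 30), (242, 105, 31), (245, 105, 30), (248, 105, 25), (251, 107, 31), (254, 106, 31), (257, 107, 29), (260, 106, 31), (263, 102, 27), (266, 106, 29), (269, 121, 20), (272, 138, 12), (275, 135, 14), (278, 134, 15), (281, 137, 13), (284, 136, 12), (287, 136, 14)]
302 [(224, 78, 70), (227, 78, 69), (230, 78, 70), (233, 73, 57), (236, 75, 64), (239, 72, 67), (242, 77, 66), (245, 74, 66), (248, 76, 64), (251, 78, 62), (254, 74, 64), (257, 78, 62), (260, 78, 60), (263, 79, 62), (266, 75, 61), (269, 91, 46), (272, 136, 11), (275, 134, 13), (278, 134, 13), (281, 136, 13), (284, 134, 14), (287, 136, 12)]
304 [(224, 77, 70), (227, 79, 69), (230, 81, 69), (233, 64, 49), (236, 61, 39), (239, 61, 41), (242, 59, 40), (245, 64, 38), (248, 60, 37), (251, 62, 41), (254, 61, 37), (257, 64, 37), (260, 59, 33), (263, 57, 37), (266, 70, 47), (269, 122, 19), (272, 138, 12), (275, 136, 15), (278, 139, 13), (281, 135, 13), (284, 136, 14), (287, 135, 15)]
365 [(150, 78), (152, 75), (154, 71), (156, 69), (158, 66), 
[... 205 characters left out ...]
5), (198, 65), (200, 80), (202, 126), (204, 130)]
370 [(150, 57), (152, 56), (154, 54), (156, 57), (158, 89), (160, 126), (162, 123), (164, 117), (166, 69), (168, 62), (170, 54), (172, 26), (174, 16), (176, 12), (178, 19), (180, 16), (182, 19), (184, 17), (186, 16), (188, 51), (190, 114), (192, 130), (194, 130), (196, 131), (198, 129), (200, 131), (202, 130), (204, 130)]
375 [(150, 23), (152, 24), (154, 52), (156, 157), (158, 233), (160, 234), (162, 145), (164, 64), (166, 57), (168, 30), (170, 18), (172, 14), (174, 15), (176, 18), (178, 18), (180, 14), (182, 13), (184, 32), (186, 109), (188, 131), (190, 131), (192, 131), (194, 130), (196, 129), (198, 131), (200, 130), (202, 129), (204, 132)]
```

{"api": "send_rows", "payload": {"motion": [{"x": 0.1, "y": 1, "z": 0, "rx": 0, "ry": 0, "rz": 0, "jaw": 0.3}, {"x": 0, "y": 1, "z": 0, "rx": 0, "ry": 0, "rz": 0, "jaw": 0.3}, {"x": 0, "y": 1, "z": 0, "rx": 0, "ry": 0, "rz": 0, "jaw": 0.3}, {"x": 0, "y": 1, "z": 0, "rx": 0, "ry": 0, "rz": 0, "jaw": 0.3}, {"x": 0, "y": 0.5, "z": 0, "rx": 0, "ry": 0, "rz": 0, "jaw": 0.3}]}}

```text
clock: 18.0
tool_pos: [0.4567, 0.1029, 0.2039]
eef_rot: [0.795, 0.607, -0.0, -0.0]
contact_force: [-0.3, -0.4, -2.1]
opening: 0.087
finger_force: 20.0
```

Run:
```python
from h import *
rel(at(.0975,.205),tq(-.261,0.));s=get_state();print(s["contact_force"],s["moment"],s["opening"]*88.1)
```

```text
t 18.0 pos [0.4567 0.1029 0.2039] yaw 1.3041 tilt z [-0.001  0.    -1.   ] q [ 0.08  0.63 -0.64  2.06  0.62  0.65 -1.24]
shift cm [ 0.08  2.3  -0.11]
turn [-0.001 -0.    -0.006]
[-0.3348426  -0.35557872 -2.09663089] [-0.02017231 -0.10107716  0.00490787] 7.6497236161506645
```

{"api": "send_rows", "payload": {"motion": [{"x": 0.05, "y": 0.8, "z": 0, "rx": 0, "ry": 0, "rz": 0, "jaw": 0.3}, {"x": 0, "y": 0.8, "z": 0, "rx": 0, "ry": 0, "rz": 0, "jaw": 0.3}, {"x": 0, "y": 0.6, "z": 0, "rx": 0, "ry": 0, "rz": 0, "jaw": 0.3}, {"x": 0, "y": 0, "z": 0, "rx": 0, "ry": 0, "rz": 0, "jaw": 0.3}, {"x": 0, "y": 0, "z": 0, "rx": 0, "ry": 0, "rz": 0, "jaw": 0.3}]}}

```text
clock: 18.5
tool_pos: [0.4764, 0.0981, 0.2039]
eef_rot: [0.794, 0.607, -0.001, -0.001]
contact_force: [-0.9, 0.1, -0.7]
opening: 0.09
finger_force: 20.0
```

{"api": "send_rows", "payload": {"motion": [{"x": 0, "y": 0, "z": 0.3, "rx": 0, "ry": 0, "rz": 0, "jaw": 0.3}, {"x": 0, "y": 0, "z": 0.3, "rx": 0, "ry": 0, "rz": 0, "jaw": 0.3}, {"x": 0, "y": 0, "z": 0.3, "rx": 0, "ry": 0, "rz": 0, "jaw": 0.3}, {"x": 0, "y": 0, "z": 0.3, "rx": 0, "ry": 0, "rz": 0, "jaw": 0.3}, {"x": 0, "y": 0, "z": 0, "rx": 0, "ry": 0, "rz": 0, "jaw": 0.3}]}}

```text
clock: 19.0
tool_pos: [0.4766, 0.0981, 0.1917]
eef_rot: [0.794, 0.608, -0.001, -0.001]
contact_force: [-0.9, -0.9, -0.5]
opening: 0.089
finger_force: 20.4
```

Run:
```python
from h import *
rel(at(.0975,.186),tq(-.261,0.));s=get_state();print(s["contact_force"],s["moment"],s["opening"]*88.1)
```

```text
t 19.0 pos [0.4766 0.0981 0.1917] yaw 1.3059 tilt z [-0.002 -0.    -1.   ] q [ 0.09  0.67 -0.63  2.02  0.63  0.66 -1.22]
shift cm [0.01 0.26 0.57]
turn [-0.002  0.001 -0.004]
[-0.86937051 -0.91727933 -0.51396541] [-0.08966616 -0.16561538 -0.0234203 ] 7.828905716930367
```

{"api": "send_rows", "payload": {"motion": [{"x": 0, "y": 0.2, "z": 0.1, "rx": 0, "ry": 0, "rz": 0, "jaw": 0.3}, {"x": 0, "y": 0, "z": 0.1, "rx": 0, "ry": 0, "rz": 0, "jaw": 0.3}, {"x": 0, "y": 0, "z": 0.1, "rx": 0, "ry": 0, "rz": 0, "jaw": 0.3}, {"x": 0, "y": 0, "z": 0, "rx": 0, "ry": 0, "rz": 0, "jaw": 0.3}, {"x": 0, "y": 0, "z": 0, "rx": 0, "ry": 0, "rz": 0, "jaw": 0.3}]}}

```text
clock: 19.5
tool_pos: [0.4791, 0.0976, 0.1893]
eef_rot: [0.794, 0.607, -0.0, -0.0]
contact_force: [1.3, -0.0, 3.0]
opening: 0.087
finger_force: 22.6
```

{"api": "send_rows", "payload": {"motion": [{"x": 0, "y": 0, "z": 0.1, "rx": 0, "ry": 0, "rz": 0, "jaw": 0.3}, {"x": 0, "y": 0, "z": 0.1, "rx": 0, "ry": 0, "rz": 0, "jaw": 0.3}, {"x": 0, "y": 0, "z": 0.1, "rx": 0, "ry": 0, "rz": 0, "jaw": 0.3}, {"x": 0, "y": 0, "z": 0, "rx": 0, "ry": 0, "rz": 0, "jaw": 0.3}, {"x": 0, "y": 0, "z": 0, "rx": 0, "ry": 0, "rz": 0, "jaw": 0.3}]}}

```text
clock: 20.0
tool_pos: [0.4804, 0.0983, 0.1875]
eef_rot: [0.794, 0.607, 0.002, 0.0]
contact_force: [1.6, -1.2, 13.3]
opening: 0.09
finger_force: 26.5
```

Run:
```python
from h import *
rel(at(.0975,.186),tq(-.261,0.));s=get_state();print(s["contact_force"],s["moment"],s["opening"]*88.1)
```

```text
t 20.0 pos [0.4804 0.0983 0.1875] yaw 1.3055 tilt z [ 0.003  0.001 -1.   ] q [ 0.09  0.67 -0.62  2.02  0.64  0.65 -1.22]
shift cm [-0.1  -0.1   0.15]
turn [ 0.002 -0.002 -0.004]
[ 1.63998965 -1.23897596 13.27725103] [-0.29049573 -0.15613783  0.00819909] 7.96238173158433
```

{"api": "send_rows", "payload": {"motion": [{"x": 0, "y": 0, "z": -0.1, "rx": 0, "ry": 0, "rz": 0, "jaw": 0.3}, {"x": 0, "y": 0, "z": -0.1, "rx": 0, "ry": 0, "rz": 0, "jaw": 0.3}, {"x": 0, "y": 0, "z": -0.1, "rx": 0, "ry": 0, "rz": 0, "jaw": 0.3}, {"x": 0, "y": 0, "z": 0, "rx": 0, "ry": 0, "rz": 0, "jaw": 0.3}, {"x": 0, "y": 0, "z": 0, "rx": 0, "ry": 0, "rz": 0, "jaw": 0.3}], "grip_force": 8}}

```text
clock: 20.5
tool_pos: [0.4792, 0.0976, 0.1891]
eef_rot: [0.794, 0.607, -0.0, -0.0]
contact_force: [4.5, 0.1, 1.3]
opening: 0.086
finger_force: 13.1
```

{"api": "send_rows", "payload": {"motion": [{"x": 0, "y": 0, "z": 0, "rx": 0, "ry": 0, "rz": 0, "jaw": 0.9}, {"x": 0, "y": 0, "z": 0, "rx": 0, "ry": 0, "rz": 0, "jaw": 1.1}, {"x": 0, "y": 0, "z": 0, "rx": 0, "ry": 0, "rz": 0, "jaw": 1.4}, {"x": 0, "y": 0, "z": 0, "rx": 0, "ry": 0, "rz": 0, "jaw": 1.8}, {"x": 0, "y": 0, "z": 0, "rx": 0, "ry": 0, "rz": 0, "jaw": 2.2}]}}

```text
clock: 21.0
tool_pos: [0.4838, 0.0964, 0.19]
eef_rot: [0.795, 0.606, 0.003, 0.002]
contact_force: [15.4, -5.7, 1.8]
opening: 0.234
finger_force: 6.1
```

{"api": "send_rows", "payload": {"motion": [{"x": 0, "y": 0, "z": 0, "rx": 0, "ry": 0, "rz": 0, "jaw": 2.6}, {"x": 0, "y": 0, "z": 0, "rx": 0, "ry": 0, "rz": 0, "jaw": 3}, {"x": 0, "y": 0, "z": 0, "rx": 0, "ry": 0, "rz": 0, "jaw": 3.5}, {"x": 0, "y": 0, "z": 0, "rx": 0, "ry": 0, "rz": 0, "jaw": 4}, {"x": 0, "y": 0, "z": 0, "rx": 0, "ry": 0, "rz": 0, "jaw": 4}]}}

```text
clock: 21.5
tool_pos: [0.4843, 0.0962, 0.1901]
eef_rot: [0.795, 0.606, 0.003, 0.003]
contact_force: [16.1, -4.4, 1.4]
opening: 0.256
finger_force: 6.1
```

```bash
cat > chk.py <<'E'
from h import *
s=get_state();print(s["clock"],s["tool_pos"].round(4),s["contact_force"].round(1),s["opening"]*88.1)
S=cam("scene");B=cam("side")
u=np.array([0,0,1.]);p=at(.0975,.049);n=np.array([np.cos(-.261),np.sin(-.261),0]);y=np.array([-n[1],n[0],0])
for c,nm in((S,"scene"),(B,"side")):
    im=c["img"].astype(int);dark=(im.mean(2)<40)
    q=proj(c,[p+y*a+u*z for a,z in((-.04,0),(.04,0),(.04,.08),(-.04,.08))]);print(nm,"pred corners",q.round(1).tolist())
    q2=proj(c,[p+y*a+u*z for a,z in((-.029,.16),(.029,.16))]);print(" tab top",q2.round(1).tolist(),"tip",proj(c,at(.113,.179)).round(1))
    m=np.zeros(dark.shape,np.uint8);cv2.fillConvexPoly(m,np.round(q).astype(np.int32),1);print(" dark frac in panel",dark[m>0].mean().round(2))
    l,t=q.min(0).astype(int)-12;r,b=q.max(0).astype(int)+12
    sub=dark[t:b,l:r].astype(np.uint8);k,lab,st,ce=cv2.connectedComponentsWithStats(sub);i=1+st[1:,4].argmax()
    yy,xx=np.nonzero(lab==i);P=cv2.minAreaRect(np.c_[xx+l,yy+t].astype(np.float32));print(" dark blob",st[i][4],cv2.boxPoints(P).round(1).tolist())
E
python3 chk.py
```

```text
21.5 [0.4843 0.0962 0.1901] [16.1 -4.4  1.4] 22.59706494637718
scene pred corners [[360.0, 169.0], [336.0, 185.8], [336.5, 163.1], [361.9, 145.9]]
 tab top [[360.4, 122.4], [340.9, 135.1]] tip [[355.1 142.4]]
 dark frac in panel 0.57
 dark blob 348 [[333.79998779296875, 170.89999389648438], [360.70001220703125, 151.60000610351562], [368.79998779296875, 162.89999389648438], [341.79998779296875, 182.10000610351562]]
side pred corners [[336.6, 281.1], [336.0, 262.4], [337.1, 228.9], [337.8, 245.1]]
 tab top [[338.9, 204.3], [338.3, 194.8]] tip [[330.3 213.5]]
 dark frac in panel 0.0Traceback (most recent call last):
  File "chk.py", line 11, in <module>
    sub=dark[t:b,l:r].astype(np.uint8);k,lab,st,ce=cv2.connectedComponentsWithStats(sub);i=1+st[1:,4].argmax()
                                                                                             ~~~~~~~~~~~~~~~^^
ValueError: attempt to get argmax of an empty sequence
```

The opening stalled at 22.6 mm with 16 N along +x, so the outer finger is against the hook's upturned tip. I'll ease the jaw, lift past the tip, then open wider.

{"api": "send_rows", "payload": {"motion": [{"x": 0, "y": 0, "z": 0, "rx": 0, "ry": 0, "rz": 0, "jaw": 1.8}, {"x": 0, "y": 0, "z": 0, "rx": 0, "ry": 0, "rz": 0, "jaw": 1.6}, {"x": 0, "y": 0, "z": 0, "rx": 0, "ry": 0, "rz": 0, "jaw": 1.5}, {"x": 0, "y": 0, "z": 0, "rx": 0, "ry": 0, "rz": 0, "jaw": 1.5}, {"x": 0, "y": 0, "z": 0, "rx": 0, "ry": 0, "rz": 0, "jaw": 1.5}]}}

```text
clock: 22.1
tool_pos: [0.4813, 0.0971, 0.1898]
eef_rot: [0.795, 0.607, 0.001, 0.001]
contact_force: [8.7, -2.8, 5.0]
opening: 0.171
finger_force: 4.9
```

```bash
sed -i 's/;i=1+st\[1:,4\].argmax()/\n    if k<2: continue\n    i=1+st[1:,4].argmax()/' chk.py; python3 chk.py | head -5
```

```text
22.1 [0.4813 0.0971 0.1898] [ 8.7 -2.8  5. ] 15.103391948363717
scene pred corners [[360.0, 169.0], [336.0, 185.8], [336.5, 163.1], [361.9, 145.9]]
 tab top [[360.4, 122.4], [340.9, 135.1]] tip [[355.1 142.4]]
 dark frac in panel 0.58
 dark blob 355 [[333.79998779296875, 170.89999389648438], [360.70001220703125, 151.60000610351562], [368.79998779296875, 162.89999389648438], [341.79998779296875, 182.10000610351562]]
```

{"api": "send_rows", "payload": {"motion": [{"x": 0, "y": 0.1, "z": 0, "rx": 0, "ry": 0, "rz": 0, "jaw": 1.2}, {"x": 0, "y": 0.1, "z": 0, "rx": 0, "ry": 0, "rz": 0, "jaw": 1.2}, {"x": 0, "y": 0, "z": -0.2, "rx": 0, "ry": 0, "rz": 0, "jaw": 1.2}, {"x": 0, "y": 0, "z": -0.2, "rx": 0, "ry": 0, "rz": 0, "jaw": 1.2}, {"x": 0, "y": 0, "z": -0.2, "rx": 0, "ry": 0, "rz": 0, "jaw": 1.2}]}}

```text
clock: 22.7
tool_pos: [0.4788, 0.0968, 0.1945]
eef_rot: [0.794, 0.608, -0.002, -0.001]
contact_force: [-0.1, 0.5, 0.3]
opening: 0.136
finger_force: 0.0
```

```bash
python3 chk.py
```

```text
22.7 [0.4788 0.0968 0.1945] [-0.1  0.5  0.3] 11.996544376577862
scene pred corners [[360.0, 169.0], [336.0, 185.8], [336.5, 163.1], [361.9, 145.9]]
 tab top [[360.4, 122.4], [340.9, 135.1]] tip [[355.1 142.4]]
 dark frac in panel 0.58
 dark blob 352 [[333.29998779296875, 171.1999969482422], [360.70001220703125, 151.60000610351562], [368.79998779296875, 162.89999389648438], [341.29998779296875, 182.5]]
side pred corners [[336.6, 281.1], [336.0, 262.4], [337.1, 228.9], [337.8, 245.1]]
 tab top [[338.9, 204.3], [338.3, 194.8]] tip [[330.3 213.5]]
 dark frac in panel 0.0
 dark blob 1 [[335.0, 245.0], [335.0, 245.0], [335.0, 245.0], [335.0, 245.0]]
```

{"api": "send_rows", "payload": {"motion": [{"x": 0, "y": 0, "z": -0.2, "rx": 0, "ry": 0, "rz": 0, "jaw": 1.4}, {"x": 0, "y": 0, "z": -0.2, "rx": 0, "ry": 0, "rz": 0, "jaw": 1.8}, {"x": 0, "y": 0, "z": 0, "rx": 0, "ry": 0, "rz": 0, "jaw": 2.2}, {"x": 0, "y": 0, "z": 0, "rx": 0, "ry": 0, "rz": 0, "jaw": 2.6}, {"x": 0, "y": 0, "z": 0, "rx": 0, "ry": 0, "rz": 0, "jaw": 3}]}}

```text
clock: 23.3
tool_pos: [0.4804, 0.097, 0.1989]
eef_rot: [0.794, 0.607, -0.001, -0.001]
contact_force: [0.1, 0.3, 0.8]
opening: 0.336
finger_force: 0.0
```

{"api": "send_rows", "payload": {"motion": [{"x": 0, "y": 0, "z": 0, "rx": 0, "ry": 0, "rz": 0, "jaw": 3}, {"x": 0, "y": 0, "z": -0.5, "rx": 0, "ry": 0, "rz": 0, "jaw": 3}, {"x": 0, "y": 0, "z": -1, "rx": 0, "ry": 0, "rz": 0, "jaw": 3}, {"x": 0, "y": 0, "z": -1, "rx": 0, "ry": 0, "rz": 0, "jaw": 3}, {"x": 0, "y": 0, "z": -1, "rx": 0, "ry": 0, "rz": 0, "jaw": 3}]}}

```text
clock: 23.8
tool_pos: [0.4808, 0.0972, 0.2352]
eef_rot: [0.794, 0.607, -0.0, -0.0]
contact_force: [-0.3, -0.8, 0.0]
opening: 0.341
finger_force: 0.0
```

{"api": "send_rows", "payload": {"motion": [{"x": 0, "y": 0, "z": -2, "rx": 0, "ry": 0, "rz": 0, "jaw": 3}, {"x": 0, "y": 0, "z": -2, "rx": 0, "ry": 0, "rz": 0, "jaw": 3}, {"x": 0, "y": 0, "z": -2, "rx": 0, "ry": 0, "rz": 0, "jaw": 3}, {"x": 0, "y": 0, "z": -2, "rx": 0, "ry": 0, "rz": 0, "jaw": 3}, {"x": 0, "y": 0, "z": -2, "rx": 0, "ry": 0, "rz": 0, "jaw": 3}]}}

```text
clock: 24.3
tool_pos: [0.4805, 0.0971, 0.3357]
eef_rot: [0.794, 0.608, -0.0, -0.0]
contact_force: [0.4, -0.2, 0.9]
opening: 0.343
finger_force: 0.0
```

{"api": "send_rows", "payload": {"motion": [{"x": -3, "y": -2, "z": -1, "rx": 0, "ry": 0, "rz": 0, "jaw": 3}, {"x": -3, "y": -2, "z": -1, "rx": 0, "ry": 0, "rz": 0, "jaw": 3}, {"x": -3, "y": -2, "z": 0, "rx": 0, "ry": 0, "rz": 0, "jaw": 3}, {"x": -3, "y": -2, "z": 0, "rx": 0, "ry": 0, "rz": 0, "jaw": 3}, {"x": 0, "y": 0, "z": 0, "rx": 0, "ry": 0, "rz": 0, "jaw": 3}]}}

```text
clock: 24.8
tool_pos: [0.3683, -0.0011, 0.3542]
eef_rot: [0.796, 0.606, -0.003, 0.0]
contact_force: [0.1, 0.6, -0.3]
opening: 0.341
finger_force: 0.0
```

```bash
python3 chk.py
python3 - <<'E'
from h import *
W=cam("wrist")
for c,nm in((cam("scene"),"scene"),(cam("side"),"side"),(W,"wrist")):
    g=cv2.cvtColor(c["img"],cv2.COLOR_RGB2HSV);m=cv2.inRange(g,(15,150,90),(32,255,255))
    k=proj(c,[at(.0,.2),at(.113,.179),at(.0975,.169),at(.0815,.165),at(.05,.165)]);print(nm,k.round(0).tolist())
    for q in k[1:]:
        x,y=np.round(q).astype(int)
        if 6<=x<634 and 6<=y<394:
            r=m[y-6:y+7,x-6:x+7];yy,xx=np.nonzero(r);print("  gold",len(xx),(xx.mean()-6).round(1) if len(xx) else None,(yy.mean()-6).round(1) if len(xx) else None)
E
```

```text
24.8 [ 0.3683 -0.0011  0.3542] [ 0.1  0.6 -0.3] 30.076677548440724
scene pred corners [[360.0, 169.0], [336.0, 185.8], [336.5, 163.1], [361.9, 145.9]]
 tab top [[360.4, 122.4], [340.9, 135.1]] tip [[355.1 142.4]]
 dark frac in panel 0.58
 dark blob 357 [[333.29998779296875, 171.1999969482422], [360.70001220703125, 151.60000610351562], [368.79998779296875, 162.89999389648438], [341.29998779296875, 182.5]]
side pred corners [[336.6, 281.1], [336.0, 262.4], [337.1, 228.9], [337.8, 245.1]]
 tab top [[338.9, 204.3], [338.3, 194.8]] tip [[330.3 213.5]]
 dark frac in panel 0.0
scene [[321.0, 109.0], [355.0, 142.0], [350.0, 142.0], [345.0, 139.0], [336.0, 132.0]]
  gold 38 0.2 2.2
  gold 27 4.2 2.5
  gold 11 -3.1 -3.0
  gold 40 -0.6 -0.9
side [[388.0, 205.0], [330.0, 213.0], [338.0, 218.0], [346.0, 220.0], [362.0, 221.0]]
  gold 26 1.3 3.7
  gold 34 0.6 1.6
  gold 67 0.7 -0.3
  gold 48 0.2 -1.4
wrist [[502.0, 67.0], [378.0, 72.0], [391.0, 74.0], [405.0, 74.0], [434.0, 74.0]]
  gold 105 1.0 1.3
  gold 39 -4.3 0.6
  gold 140 -0.1 -0.0
  gold 88 0.2 0.1
```

{"api": "send_rows", "payload": {"motion": [{"x": 0, "y": 0, "z": 0, "rx": 0, "ry": 0, "rz": 0, "jaw": 3}, {"x": 0, "y": 0, "z": 0, "rx": 0, "ry": 0, "rz": 0, "jaw": 3}, {"x": 0, "y": 0, "z": 0, "rx": 0, "ry": 0, "rz": 0, "jaw": 3}, {"x": 0, "y": 0, "z": 0, "rx": 0, "ry": 0, "rz": 0, "jaw": 3}, {"x": 0, "y": 0, "z": 0, "rx": 0, "ry": 0, "rz": 0, "jaw": 3}]}}

```text
clock: 25.55
tool_pos: [0.3721, 0.0023, 0.3541]
eef_rot: [0.794, 0.608, -0.001, -0.001]
contact_force: [-0.2, -0.0, 0.2]
opening: 0.338
finger_force: 0.0
```

Run:
```python
from h import *
B=cam("side");im=B["img"].astype(int)
d=im[:,:,0]-im[:,:,2]
for r in range(192,290,6):
    xs=np.nonzero(d[r,322:352]>45)[0]+322;print(r,(xs.min(),xs.max(),len(xs)) if len(xs) else None,end=" ")
S1=cam("scene")["img"].astype(int);W=cam("wrist");W1=W["img"].astype(int)
p=at(.0975,.049);n=np.array([np.cos(-.261),np.sin(-.261),0]);y=np.array([-n[1],n[0],0])
print();print("wrist tab top pred",proj(W,[p+y*a+n*b+[0,0,.16] for a in(-.029,.029) for b in(-.004,.004)]).round(1).tolist())
w=W1[:,:,0]-W1[:,:,2];k=proj(W,p+[0,0,.16])[0].astype(int)
sub=((w>40)[k[1]-50:k[1]+50,k[0]-40:k[0]+40]).astype(np.uint8)
for r in range(k[1]-45,min(k[1]+46,395),6):
    xs=np.nonzero(w[r,k[0]-30:k[0]+30]>40)[0]+k[0]-30;print(r,(xs.min(),xs.max(),len(xs)) if len(xs) else None,end=" ")
for i in range(3):print("motion",np.abs(cam("scene")["img"].astype(int)-S1)[100:200,310:380].mean().round(2))
```

```text
192 (np.int64(348), np.int64(348), 1) 198 (np.int64(331), np.int64(340), 7) 204 (np.int64(337), np.int64(341), 5) 210 (np.int64(336), np.int64(344), 6) 216 (np.int64(329), np.int64(350), 17) 222 (np.int64(336), np.int64(351), 16) 228 (np.int64(322), np.int64(340), 19) 234 (np.int64(322), np.int64(340), 18) 240 (np.int64(322), np.int64(340), 19) 246 (np.int64(337), np.int64(339), 3) 252 (np.int64(336), np.int64(339), 4) 258 (np.int64(336), np.int64(339), 4) 264 (np.int64(336), np.int64(339), 4) 270 (np.int64(336), np.int64(339), 4) 276 (np.int64(336), np.int64(338), 3) 282 None 288 None 
wrist tab top pred [[396.1, 99.4], [404.6, 99.3], [400.7, 30.0], [409.7, 30.0]]
20 None 26 None 32 (np.int64(401), np.int64(410), 10) 38 (np.int64(396), np.int64(409), 14) 44 (np.int64(383), np.int64(409), 27) 50 (np.int64(380), np.int64(409), 30) 56 (np.int64(381), np.int64(408), 28) 62 (np.int64(381), np.int64(408), 28) 68 (np.int64(377), np.int64(412), 34) 74 (np.int64(374), np.int64(431), 58) 80 (np.int64(380), np.int64(411), 31) 86 (np.int64(380), np.int64(406), 27) 92 (np.int64(379), np.int64(406), 28) 98 (np.int64(379), np.int64(398), 20) 104 (np.int64(379), np.int64(387), 9) 110 (np.int64(377), np.int64(385), 9) motion 0.87
motion 0.88
motion 0.88
```

```bash
python3 -c "
from plant import *
print(finish_job())"
```

```text
the job is handed in; nothing more can be done
None
```

I turned the hook over the long foot and hung the board on it; the last camera check showed it upright and still with nothing touching it. I handed the job in at about 26 s, with no pass or fail returned. On release a finger pushed against the hook's tip with about 16 N. I did not re-check the bell, spool and terminal.

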